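# Load and wind a clockwork drive for its test

## Task

Set up the clockwork drive for its load test: hang every orange-handled weight by its handle on the blue load rack, one to a hook, and let go of it; then wind the brass key clockwise, a part turn at a time, until its red pointer stands in the green band, and never past it. Last, with the drive wound, pull the chrome gauge knob out until its black pointer is on the red rider, hold it there for three seconds and let it spring back home. Leave the weights hanging, do not touch the glass dial cover, and leave everything else on the bench where it is.

Things in the scene. Friction and masses are not known exactly. Their poses are not given: they have to be found in the camera images.
- rack: fixed blue load rack: upright plate 8 mm thick, 360 mm long (y), 84 mm high, foot behind; origin at the bottom middle of its front face. Five level 8 mm round steel hooks at y = -140, -70, 0, 70, 140 mm point to local -x (the robot), shank top 85 mm above the bench, straight to x = -75 mm, then up to a tip at x = -85 mm, 93 mm high. Pass a handle loop over the tip from -x, then lower it
- weight1: loose 0.3 kg weight (may be absent): dark steel disc 54 mm across, 24 mm high; two legs at local y = +-23 mm carry an orange handle bar along y, 10 mm thick (x), 54 mm long, from 60 to 80 mm above the underside; the loop below it is 40 mm wide, 36 mm high. Origin: centre of the underside, z up. Pinch only the bar's upper half, so the loop stays free. Hung, its underside is at 25 mm
- weight2: loose 0.3 kg weight (may be absent): dark steel disc 54 mm across, 24 mm high; two legs at local y = +-23 mm carry an orange handle bar along y, 10 mm thick (x), 54 mm long, from 60 to 80 mm above the underside; the loop below it is 40 mm wide, 36 mm high. Origin: centre of the underside, z up. Pinch only the bar's upper half, so the loop stays free. Hung, its underside is at 25 mm
- weight3: loose 0.3 kg weight (may be absent): dark steel disc 54 mm across, 24 mm high; two legs at local y = +-23 mm carry an orange handle bar along y, 10 mm thick (x), 54 mm long, from 60 to 80 mm above the underside; the loop below it is 40 mm wide, 36 mm high. Origin: centre of the underside, z up. Pinch only the bar's upper half, so the loop stays free. Hung, its underside is at 25 mm
- weight4: loose 0.3 kg weight (may be absent): dark steel disc 54 mm across, 24 mm high; two legs at local y = +-23 mm carry an orange handle bar along y, 10 mm thick (x), 54 mm long, from 60 to 80 mm above the underside; the loop below it is 40 mm wide, 36 mm high. Origin: centre of the underside, z up. Pinch only the bar's upper half, so the loop stays free. Hung, its underside is at 25 mm
- weight5: loose 0.3 kg weight (may be absent): dark steel disc 54 mm across, 24 mm high; two legs at local y = +-23 mm carry an orange handle bar along y, 10 mm thick (x), 54 mm long, from 60 to 80 mm above the underside; the loop below it is 40 mm wide, 36 mm high. Origin: centre of the underside, z up. Pinch only the bar's upper half, so the loop stays free. Hung, its underside is at 25 mm
- tester: fixed grey drive tester: housing 130 x 130 x 50 mm, origin under its middle; key on top in the middle over a white dial 116 mm across; a gauge bed 60 mm wide, 20 mm high reaches out along local -x, from 65 to 205 mm from the origin. The green band on the dial is where the pointer stands at key joint 4.62 to 5.18; red zone after 5.25
- key (a joint): angle of the brass key, rad, 0 = slack, grows as wound clockwise seen from above (vertical axis), stop at 5.7. Takes 0.09 to 0.16 N m to wind and stays where it is left. The wings lie along the tester's local x at 0 and are turned by minus the joint value about z; the red pointer below lies along the wings' +x. Wind to between 4.6 and 5.2
- key_grip (a point): on the key's axis, in the wings, 95 mm above the bench; x along the wings. The wings are a flat plate 46 mm wide, 8 mm thick, from 76 to 108 mm above the bench
- gauge (a joint): how far the gauge slide is pulled out along the tester's local -x, m, 0 = home, stop at 0.07. Spring: 3.6 N at home plus 120 N/m; it springs back home when released
- gauge_knob (a point): on the axis of the upright chrome knob of the gauge (22 mm in diameter, from 31 to 71 mm above the bench), 56 mm above the bench, local x -110 mm on the tester when home; axes as the tester's
- gauge_pointer (a point): the gauge's black pointer line, which moves with the slide, 25 mm behind the knob's axis, at its outer end; axes as the tester's
- red_rider (a point): middle of the red rider, 9 mm wide, set at a new place on the gauge's scale each time (30 to 50 mm out from the pointer's home); the pointer is on it when their local x agree within 4.5 mm; axes as the tester's
- dial_cover: curved glass dial cover, 95 mm wide, upright in a steel spring clip on a small foot, 108 mm high, fixed; not to be touched. Origin under its middle
- collar: loose black iron meter base collar, ring 100 mm across, 28 mm high; leave
- barrel: loose brass clockwork barrel, 52 mm across, 36 mm high; leave
- handle_knob: loose chrome handle knob, 32 mm across, 38 mm high; leave
- coin_tray: pale green enamel coin tray, 90 x 130 x 30 mm; leave
- screwdriver: screwdriver lying near the robot; leave
- oil_jar: small closed jar, 44 mm across, 60 mm high; leave
- coins: short stack of copper tokens, 26 mm across, 18 mm high; leave
Not all that is in view belongs to the job. Leave any pink look-alike of the weight3 alone.

How it is judged:
By the outcome, as a careful person would: the job done as asked, in the order asked, and still so for the second after the job is handed in, with the robot touching nothing.
Of weight1, weight2, weight3, weight4, weight5 only 3 to 5 are there at a start; the rules pass over those that are not, and their reading is None.
At some moment in a run one of weight1, weight2, weight3, weight4, weight5 may be knocked a few centimetres aside while the robot is not near it.
Once in a run the grip may slacken for a moment while it holds something.
It also fails if it takes over 210 s, if anything falls off the work surface, if the arm or the gripper's body presses on something with over 40 N, if the wrist force passes 120 N, or if a joint passes its speed limit or range.

## Robot

A 7-joint arm with a two-finger parallel gripper is mounted at the origin on the work surface. World frame = base frame: x ahead of the robot, y to its left, z up, the work surface at z = 0. Lengths are in m, angles in rad, forces in N, time in s.
With the tool pointing down it reaches from about 0.425 to 1.025 m from the base axis. Payload 3.6 kg.
Tool frame: the origin (TCP) lies midway between the tips of the shut fingers; the grasp point (between the pads) lies 19 mm behind it; z points along the fingers, y is the line along which they close (so a half turn about z gives the same grasp; the last joint's range is limited). The gripper opens to 85 mm and grips with 20 to 120 N. Pads are 22 mm wide; open, the fingers measure 114 mm over their backs; the gripper's body (76 mm by 85 mm) begins 54 mm behind the grasp point. The pads swing forward as they close: fully open they stand 13 mm farther back than shut.
Start: joints at [-1.381, 0.591, 0.048, 1.609, -0.033, 0.943, -0.034], TCP at [0.203, 0.696, 0.231] pointing down, gripper open.
Joint ranges: [-2.69, 2.69], [-0.47, 2.24], [-1.27, 1.36], [0.19, 2.51], [-1.53, 4.68], [0.08, 2.07], [-3.09, 3.09]. Speed limits (rad/s): [2.57, 2.57, 3.14, 3.14, 3.14, 3.14, 3.14].

## Interface

Orientations are given as a 3x3 rotation matrix whose columns are the frame's x, y, z axes.
In Python, from plant import sensors, viewer, arm gives the robot as it stands. The module is installed in compiled form; this text tells all that it offers.
- The arm moves only by the shell command python3 -m jog 'ROWS' [FORCE]. ROWS is JSON, a list of rows, each a list of 3 entries, a list of its own where there are three numbers: the shift along the tool's x, y, z in cm, then the turn, a rotation vector about the tool's x, y, z in degrees, then the closure, from -1 (fully open) to 1 (shut). In form: [[[dx, dy, dz], [ax, ay, az], gripper], ...]. A call has exactly 10 rows; each row shifts and turns the commanded pose from where the row before left it, along the tool's axes as they then stand; what a row does not reach is not made up. A row lasts 1/10 s, in which the tool goes at most 50 mm and 8.59 degrees, less where a joint would pass 70% of its speed; a pose out of reach is approached as far as the arm can. A call is refused whole if a number of a shift passes 5 or a number of a turn 8.59, either way. A call with a gripper value outside its range is refused whole. The fingers move at their own pace and stop on an object; FORCE is the grip in N (left out, the last holds). Time passes only in rows, so rows that do not move let the fingers close, or fill a call up. It gives the time, the measured TCP pose, the force, the opening and the grip force at its end, in the units of the state.
- sensors.observe(): the state, without advancing time (a new reading comes with each control period).
- viewer.capture(name): name is "scene" or "top"; returns the picture (400x640x3 uint8, blue, green, red); there is no depth.
- viewer.camera_params(name): a dict with "vfov" (degrees; the focal length in pixels is half the picture's height over the tangent of half this angle, whatever the lens; pixels are square), "cx", "cy" (the principal point, pixels), "eye" and "rotation" of the camera in the world. Camera axes: x right, y up, looking along -z (the intrinsics and any distortion apply to the point x, -y, -z); pixel columns grow to the right and rows downward; lengths in m; the calibration is good to about 2 mm. A picture is of the moment at which its call begins. camera_params takes no time and is no camera call.
- arm.sign_off(): hands the job in; it is judged then, once.
The state is a dict: "time_s": time; "joints": joint angles; "joint_velocities": joint speeds; "joint_torque": joint torques, N m; "eef_pos": TCP position; "eef_rot": TCP orientation; "force": force on the tool from outside, world axes, zero at the start; "wrist_torque": the same for the moment, N m; "width": finger opening in m; "finger_force": force on a finger pad.
Only numpy, scipy, OpenCV 4.12 (cv2) and the standard library are available. Lean on these libraries where they do the work, as an engineer would, in place of code of your own. Each camera call takes 0.05 s, during which the arm holds its last target. There are 200 camera calls.

## Working session

There is one attempt and no reset: what is moved stays moved. The work goes in short steps, Python scripts to look and compute and a shell command to move; the robot and the scene stay as the last step left them, time stands still between calls to the robot, and variables do not carry over. Pictures are saved under pics/ and viewed, at most 14 in all, crops included, and the job is handed in when it is done.

```bash
ls; mkdir -p pics
python3 - <<'E'
from plant import sensors, viewer, arm
import cv2,numpy as np
np.set_printoptions(precision=4,suppress=True)
for n in("scene","top"):
    im=viewer.capture(n); cv2.imwrite(f"pics/{n}0.png",im); p=viewer.camera_params(n);print(n,p)
s=sensors.observe();print(s)
E
```

```text
pics
scene {'vfov': 52.39462069573601, 'cx': 317.71843380960775, 'cy': 202.75783651323272, 'eye': array([ 1.0574, -0.5832,  1.0784]), 'rotation': array([[ 0.7316, -0.5251,  0.4347],
       [ 0.6817,  0.5623, -0.4681],
       [ 0.0014,  0.6388,  0.7693]])}
top {'vfov': 46.559671303308264, 'cx': 314.3798324382499, 'cy': 199.93693041340507, 'eye': array([ 0.4272, -0.014 ,  1.3729]), 'rotation': array([[ 0.0022,  0.9986, -0.0521],
       [-0.9999,  0.0016, -0.0124],
       [-0.0123,  0.0521,  0.9986]])}
{'time_s': 0.1, 'joints': array([-1.3805,  0.592 ,  0.0483,  1.6097, -0.0333,  0.9427, -0.0337]), 'joint_velocities': array([ 0.0002, -0.0005,  0.0021, -0.0033,  0.0019, -0.0003, -0.0004]), 'joint_torque': array([  0.0045, -54.9992,   1.5531, -19.8824,   0.0097,   0.0038,
         0.    ]), 'eef_pos': array([0.2028, 0.6953, 0.2303]), 'eef_rot': array([[-0.96  ,  0.28  , -0.0005],
       [ 0.28  ,  0.96  , -0.002 ],
       [-0.0001, -0.002 , -1.    ]]), 'force': array([ 0.2863, -1.3923,  0.4168]), 'wrist_torque': array([ 0.0777, -0.0391,  0.0007]), 'finger_force': 0.0, 'width': 0.08535890368150864}
```

View pics/scene0.png

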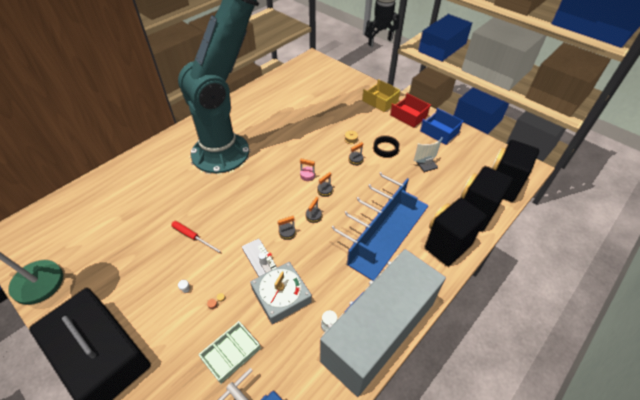

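View pics/top0.png

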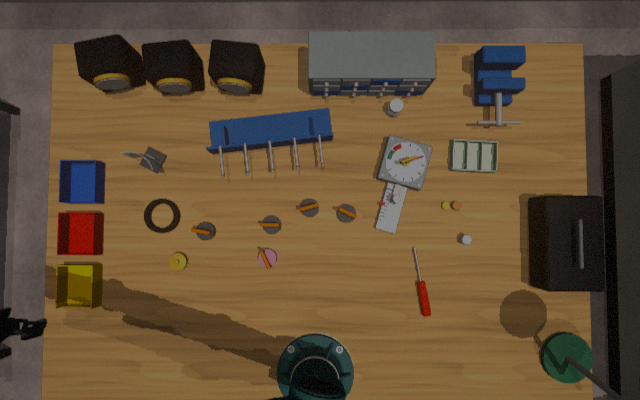

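The scene view shows four orange-handled weights at (288,227), (314,210), (325,184) and (356,153). A pink look-alike stands at (308,170). In the top view the weights are at (346,212), (308,208), (270,224) and (204,230), with the pink one at (267,258). The rack is at (270,135) and the tester at (403,165).

```bash
cat > h.py <<'E'
import numpy as np,cv2,sys
from plant import sensors,viewer
np.set_printoptions(precision=4,suppress=True)
P={n:viewer.camera_params(n) for n in("scene","top")}
def ray(n,u,v):
    p=P[n];f=200/np.tan(np.radians(p["vfov"])/2)
    return p["eye"],p["rotation"]@np.array([(u-p["cx"])/f,-(v-p["cy"])/f,-1])
def plane(n,u,v,z):
    e,d=ray(n,u,v);return (e+d*(z-e[2])/d[2])
def proj(n,X):
    p=P[n];f=200/np.tan(np.radians(p["vfov"])/2);c=p["rotation"].T@(np.asarray(X,float)-p["eye"])
    return np.array([p["cx"]-f*c[0]/c[2],p["cy"]+f*c[1]/c[2]])
def tri(a,b):
    A=[];B=[]
    for n,uv in(("top",a),("scene",b)):
        e,d=ray(n,*uv);d=d/np.linalg.norm(d);M=np.eye(3)-np.outer(d,d);A.append(M);B.append(M@e)
    return np.linalg.lstsq(np.vstack(A),np.hstack(B),rcond=None)[0]
def mask(im,lo,hi,roi=None):
    m=cv2.inRange(cv2.cvtColor(im,cv2.COLOR_BGR2HSV),np.array(lo),np.array(hi))
    if roi is not None:
        k=np.zeros_like(m);x0,y0,x1,y1=roi;k[y0:y1,x0:x1]=255;m&=k
    return m
def blobs(m,amin=8):
    n,l,s,c=cv2.connectedComponentsWithStats(m);out=[]
    for i in range(1,n):
        if s[i,4]>=amin:
            ys,xs=np.where(l==i);pts=np.c_[xs,ys].astype(np.float32)
            vx,vy,x,y=cv2.fitLine(pts,cv2.DIST_L2,0,.01,.01).ravel()
            out.append((c[i],s[i,4],(vx,vy)))
    return out
def orange():
    o=[]
    for n,roi in(("top",(185,180,380,275)),("scene",(270,135,430,250))):
        o.append(blobs(mask(viewer.capture(n),(5,150,60),(17,255,255),roi),8))
    return o
# go(x,y,z,yaw): yaw of the closing axis (tool y) in world, degrees, modulo 180; prints turn then shift
def go(x,y,z,yaw=None,full=False):
    s=sensors.observe();R=s["eef_rot"];p=s["eef_pos"]
    cur=np.degrees(np.arctan2(R[1,1],R[0,1]));t=0
    if yaw is not None:
        t=cur-yaw          # + about tool z = clockwise
        if not full:t=(t+90)%180-90
        else:t=(t+180)%360-180
    c=np.radians(cur-t)
    Y=np.array([np.cos(c),np.sin(c),0]);Z=np.array([0,0,-1.]);X=np.cross(Y,Z)
    d=(np.array([x,y,z])-p)*100
    print("t",round(s["time_s"],1),"p",p,"yaw",round(cur,1),"j7",round(s["joints"][6],2),"w",round(s["width"],4),"ff",round(s["finger_force"],1),"tilt",R[:2,2],"| turn",round(t,1),"shift x,y,z cm",np.array([d@X,d@Y,d@Z]).round(2))
E
python3 - <<'E'
from h import *
T,S=orange()
print("top");[print(b) for b in T];print("scene");[print(b) for b in S]
im=viewer.capture("top");cv2.imwrite("pics/c1.png",cv2.resize(im[100:275,190:445],None,fx=3.1,fy=3.1,interpolation=cv2.INTER_CUBIC))
im=viewer.capture("scene");cv2.imwrite("pics/c2.png",cv2.resize(im[140:330,230:440],None,fx=3.1,fy=3.1,interpolation=cv2.INTER_CUBIC))
E
```

```text
top
(array([315.3077, 204.1538]), np.int32(13), (np.float32(0.9988075), np.float32(0.04882241)))
(array([302.5556, 207.8889]), np.int32(27), (np.float32(0.86882925), np.float32(-0.49511188)))
(array([345.2642, 211.7358]), np.int32(53), (np.float32(0.9125575), np.float32(0.40894848)))
(array([267.661 , 223.9661]), np.int32(59), (np.float32(0.99552435), np.float32(0.09450527)))
(array([199.44  , 230.6933]), np.int32(75), (np.float32(0.97777456), np.float32(0.209659)))
(array([264.3846, 258.4038]), np.int32(52), (np.float32(0.4199078), np.float32(0.9075668)))
scene
(array([356.4902, 146.549 ]), np.int32(51), (np.float32(0.8575849), np.float32(-0.5143425)))
(array([306.9545, 161.9242]), np.int32(66), (np.float32(0.97820586), np.float32(0.20763732)))
(array([324.6038, 177.4151]), np.int32(53), (np.float32(0.7962586), np.float32(-0.6049563)))
(array([313.  , 203.42]), np.int32(50), (np.float32(0.54017943), np.float32(-0.8415499)))
(array([285.6579, 220.0789]), np.int32(76), (np.float32(0.95072645), np.float32(-0.31003103)))
```

View pics/c1.png

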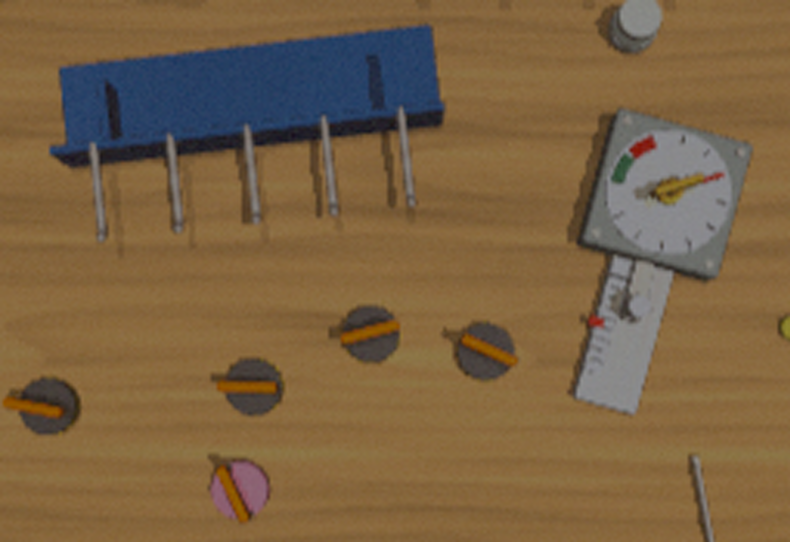

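View pics/c2.png

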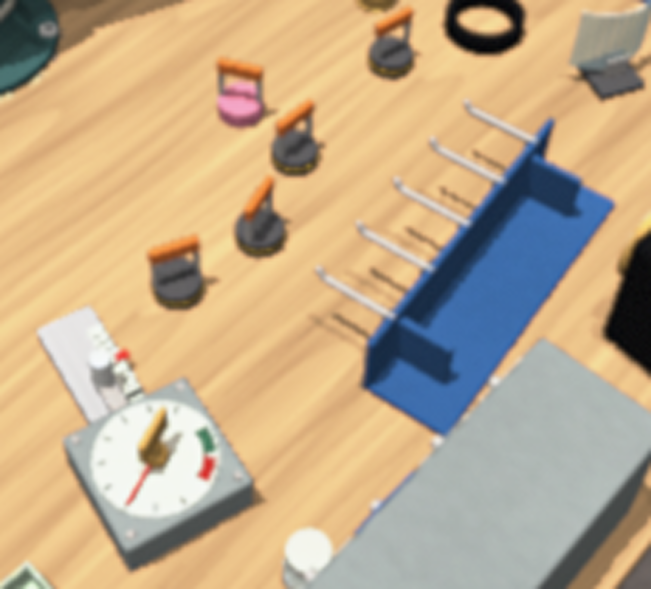

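The crops show four dark discs with orange handles: c1 (41,405), (250,386), (369,332) and (486,350). They match the weight description, so they are the ones to hang. The disc at (237,490) is pink, so I leave it. The hook tips lie at c1 (101,238) to (411,206), and the key's red pointer is far from the green band.

Run:
```python
from h import *
a=[(101,236),(178,229),(256,219),(334,212),(411,205)];b=[(467,104),(433,143),(397,184),(359,227),(320,271)]
H=np.array([tri((190+x/3.1,100+y/3.1),(230+u/3.1,140+v/3.1)) for (x,y),(u,v) in zip(a,b)]);print(H)
for (x,y) in a: print(plane("top",190+x/3.1,100+y/3.1,.091),end=" ")
for (u,v) in b: print(plane("scene",230+u/3.1,140+v/3.1,.091),end=" ")
im=viewer.capture("top")
m=mask(im,(5,170,70),(16,255,255),(185,180,380,275))
print()
T=[];
for c,ar,d in blobs(cv2.morphologyEx(m,cv2.MORPH_CLOSE,np.ones((5,5))),30):
    q=plane("top",*c,.075);e=plane("top",*(c+5*np.array(d)),.075)-q;T.append(c);print("top",c,ar,q,"bar",np.degrees(np.arctan2(e[1],e[0])))
for c,ar,d in orange()[1]:
    q=plane("scene",*c,.07);e=plane("scene",*(c+5*np.array(d)),.07)-q;print("scene",c,ar,q,"bar",np.degrees(np.arctan2(e[1],e[0])))
# tester
for z,(x,y) in ((.05,(619,108)),(.05,(750,148)),(.05,(713,279)),(.05,(581,241)),(.108,(690,186))): print(plane("top",190+x/3.1,100+y/3.1,z))
```

```text
[[ 0.5621  0.2598  0.0835]
 [ 0.5691  0.1911  0.0809]
 [ 0.5779  0.1204  0.0816]
 [ 0.5849  0.0506  0.0805]
 [ 0.592  -0.018   0.0806]]
[0.5599 0.2568 0.091 ] [0.5663 0.1878 0.091 ] [0.5753 0.118  0.091 ] [0.5817 0.0482 0.091 ] [ 0.588  -0.0207  0.091 ] [0.567  0.2551 0.091 ] [0.5755 0.1852 0.091 ] [0.5837 0.1154 0.091 ] [0.5917 0.0461 0.091 ] [ 0.5993 -0.0211  0.091 ] 
top [308.7973 206.5946] 74 [0.4763 0.0176 0.075 ] bar -75.32007147720017
top [347.0149 212.403 ] 67 [ 0.4603 -0.0891  0.075 ] bar -113.9389719437396
top [267.8529 224.3382] 68 [0.4266 0.1318 0.075 ] bar -89.96194496893237
top [200.1899 230.9747] 79 [0.4076 0.321  0.075 ] bar -100.75427976841675
top [264.6849 259.0959] 73 [0.33   0.1399 0.075 ] bar -154.02809844324443
scene [356.58 146.46] 50 [0.4094 0.3221 0.07  ] bar 82.0286054032029
scene [306.8594 161.875 ] 64 [0.3323 0.1411 0.07  ] bar 26.07229790506073
scene [324.6038 177.4151] 53 [0.4284 0.1283 0.07  ] bar 88.85538810784344
scene [313.   203.42] 50 [0.4784 0.018  0.07  ] bar 107.02053639673429
scene [285.6579 220.0789] 76 [ 0.4625 -0.0891  0.07  ] bar 65.71750141126162
[ 0.6834 -0.213   0.05  ]
[ 0.6462 -0.3333  0.05  ]
[ 0.5251 -0.2981  0.05  ]
[ 0.56   -0.1773  0.05  ]
[ 0.6029 -0.2663  0.108 ]
```

```bash
python3 -c "
from h import *
go(.4085,.3215,.14,-9.5)"
```

```text
t 0.5 p [0.203  0.6959 0.2312] yaw 73.7 j7 -0.03 w 0.0856 ff 0.0 tilt [-0.     -0.0002] | turn 83.2 shift x,y,z cm [-33.54  26.45   9.12]
```

```bash
python3 -m jog '[[[0,0,0],[0,0,8.32],-1],[[0,0,0],[0,0,8.32],-1],[[0,0,0],[0,0,8.32],-1],[[0,0,0],[0,0,8.32],-1],[[0,0,0],[0,0,8.32],-1],[[0,0,0],[0,0,8.32],-1],[[0,0,0],[0,0,8.32],-1],[[0,0,0],[0,0,8.32],-1],[[0,0,0],[0,0,8.32],-1],[[0,0,0],[0,0,8.32],-1]]'
python3 -m jog '[[[-3.8,2.9,1],[0,0,0],-1],[[-3.8,2.9,1],[0,0,0],-1],[[-3.8,2.9,1],[0,0,0],-1],[[-3.8,2.9,1],[0,0,0],-1],[[-3.8,2.9,1],[0,0,0],-1],[[-3.8,2.9,1],[0,0,0],-1],[[-3.8,2.9,1],[0,0,0],-1],[[-3.8,2.9,1],[0,0,0],-1],[[-3.1,3.2,1],[0,0,0],-1],[[0,0,0],[0,0,0],-1]]'
python3 -c "
from h import *
go(.4085,.3215,.069,-9.5)"
```

```text
time_s: 1.45
eef_pos: [0.2028, 0.6961, 0.2313]
eef_rot: [[0.17, 0.985, -0.0], [0.985, -0.17, 0.0], [0.0, -0.0, -1.0]]
force: [1.2, 0.8, -0.9]
width: 0.0856
finger_force: 0.0
time_s: 2.45
eef_pos: [0.4123, 0.3147, 0.1411]
eef_rot: [[0.177, 0.984, 0.002], [0.984, -0.177, -0.004], [-0.003, 0.002, -1.0]]
force: [-1.3, 0.7, -0.1]
width: 0.0855
finger_force: 0.0
t 2.5 p [0.4123 0.3147 0.1411] yaw -10.2 j7 -0.58 w 0.0855 ff 0.0 tilt [ 0.0016 -0.0038] | turn -0.7 shift x,y,z cm [ 0.61 -0.49  7.21]
```

```bash
python3 -m jog '[[[0,0,1],[0,0,0],-0.2],[[0,0,1],[0,0,0],-0.2],[[0,0,1],[0,0,0],-0.2],[[0,0,1],[0,0,0],-0.2],[[0,0,1],[0,0,0],-0.2],[[0,0,1],[0,0,0],-0.2],[[0,0,1],[0,0,0],-0.2],[[0,0,0],[0,0,0],-0.2],[[0,0,0],[0,0,0],-0.2],[[0,0,0],[0,0,0],-0.2]]'
python3 -c "
from h import *
go(.4085,.3215,.069,-9.5)"
```

```text
time_s: 3.45
eef_pos: [0.4087, 0.3223, 0.0716]
eef_rot: [[0.165, 0.986, 0.001], [0.986, -0.165, 0.0], [0.001, 0.001, -1.0]]
force: [-0.1, -0.5, 0.1]
width: 0.0514
finger_force: 0.0
t 3.5 p [0.4087 0.3223 0.0716] yaw -9.5 j7 -0.51 w 0.0514 ff 0.0 tilt [0.0006 0.0004] | turn 0.0 shift x,y,z cm [-0.08 -0.01  0.26]
```

```bash
python3 -m jog '[[[0,0,0.3],[0,0,0],-0.2],[[0,0,0],[0,0,0],1],[[0,0,0],[0,0,0],1],[[0,0,0],[0,0,0],1],[[0,0,0],[0,0,0],1],[[0,0,0],[0,0,0],1],[[0,0,0],[0,0,0],1],[[0,0,0],[0,0,0],1],[[0,0,-0.5],[0,0,0],1],[[0,0,-1],[0,0,0],1]]' 80
python3 -c "
from h import *
go(.519,.251,.115,6.3)"
```

```text
time_s: 4.45
eef_pos: [0.4072, 0.3212, 0.0827]
eef_rot: [[0.164, 0.986, -0.003], [0.986, -0.164, -0.002], [-0.003, -0.002, -1.0]]
force: [-0.4, 0.7, -3.4]
width: 0.0074
finger_force: 78.2
t 4.5 p [0.4072 0.3212 0.0827] yaw -9.5 j7 -0.52 w 0.0074 ff 78.2 tilt [-0.0026 -0.0023] | turn -15.8 shift x,y,z cm [-8.2  10.35 -3.23]
```

```bash
python3 -m jog '[[[0,0,-1],[0,0,-5.3],1],[[0,0,-1],[0,0,-5.3],1],[[0,0,-0.8],[0,0,-5.2],1],[[-2,2.5,0],[0,0,0],1],[[-2,2.5,0],[0,0,0],1],[[-2,2.5,0],[0,0,0],1],[[-2.1,2.7,0],[0,0,0],1],[[0,0,0],[0,0,0],1],[[0,0,0],[0,0,0],1],[[0,0,0],[0,0,0],1]]'
python3 - <<'E'
from h import *
go(.519,.251,.112,6.3);go(.598,.260,.112,6.3)
im=viewer.capture("scene");cv2.imwrite("pics/c3.png",cv2.resize(im[130:260,280:440],None,fx=4,fy=4,interpolation=cv2.INTER_CUBIC))
E
```

```text
time_s: 5.45
eef_pos: [0.5171, 0.2532, 0.1111]
eef_rot: [[-0.111, 0.994, -0.002], [0.994, 0.111, -0.0], [-0.0, -0.002, -1.0]]
force: [-0.3, 0.3, -2.6]
width: 0.0078
finger_force: 78.4
t 5.5 p [0.5171 0.2532 0.1111] yaw 6.4 j7 -0.17 w 0.0078 ff 78.4 tilt [-0.0021 -0.0004] | turn 0.1 shift x,y,z cm [-0.24  0.16 -0.09]
t 5.5 p [0.5171 0.2532 0.1111] yaw 6.4 j7 -0.17 w 0.0078 ff 78.4 tilt [-0.0021 -0.0004] | turn 0.1 shift x,y,z cm [-0.21  8.11 -0.09]
```

View pics/c3.png

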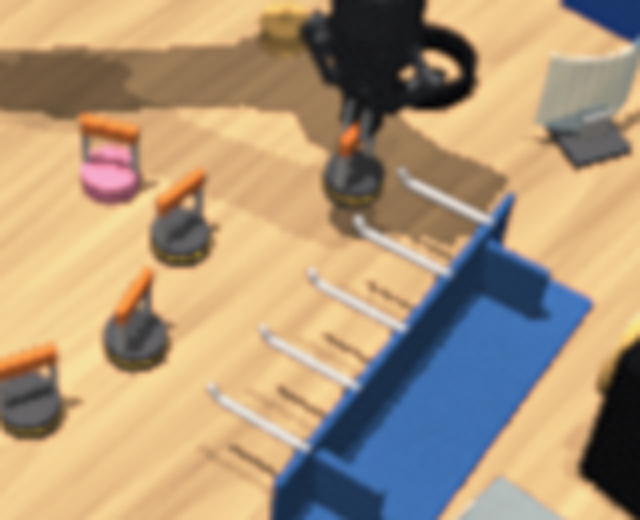

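The weight hangs from the gripper at (353,170), in front of hook 1, whose tip is at (403,172). The alignment looks good.

```bash
python3 -m jog '[[[-0.2,0.5,-0.1],[0,0,0],1],[[0,1,0],[0,0,0],1],[[0,1,0],[0,0,0],1],[[0,1,0],[0,0,0],1],[[0,1,0],[0,0,0],1],[[0,1,0],[0,0,0],1],[[0,1,0],[0,0,0],1],[[0,1,0],[0,0,0],1],[[0,0.5,0],[0,0,0],1],[[0,0,0],[0,0,0],1]]'
python3 -m jog '[[[0,0,0.4],[0,0,0],1],[[0,0,0.4],[0,0,0],1],[[0,0,0.4],[0,0,0],1],[[0,0,0.3],[0,0,0],1],[[0,0,0.2],[0,0,0],1],[[0,0,0],[0,0,0],1],[[0,0,0],[0,0,0],1],[[0,0,0],[0,0,0],0.3],[[0,0,0],[0,0,0],0.3],[[0,0,0],[0,0,0],0.3]]'
python3 - <<'E'
from h import *
go(.477,.018,.14,15.8)
im=viewer.capture("scene");cv2.imwrite("pics/c4.png",cv2.resize(im[130:260,280:440],None,fx=4,fy=4,interpolation=cv2.INTER_CUBIC))
E
```

```text
time_s: 6.5
eef_pos: [0.5995, 0.2597, 0.1123]
eef_rot: [[-0.11, 0.994, 0.001], [0.994, 0.11, 0.0], [-0.0, 0.001, -1.0]]
force: [-0.4, -0.0, -3.0]
width: 0.0075
finger_force: 78.4
time_s: 7.5
eef_pos: [0.599, 0.26, 0.096]
eef_rot: [[-0.11, 0.994, 0.001], [0.994, 0.11, 0.001], [0.0, 0.001, -1.0]]
force: [-0.1, -0.1, 1.2]
width: 0.0298
finger_force: 0.0
t 7.5 p [0.599 0.26  0.096] yaw 6.3 j7 -0.13 w 0.0298 ff 0.0 tilt [0.0013 0.0006] | turn -9.5 shift x,y,z cm [-19.96 -18.33  -4.4 ]
```

View pics/c4.png

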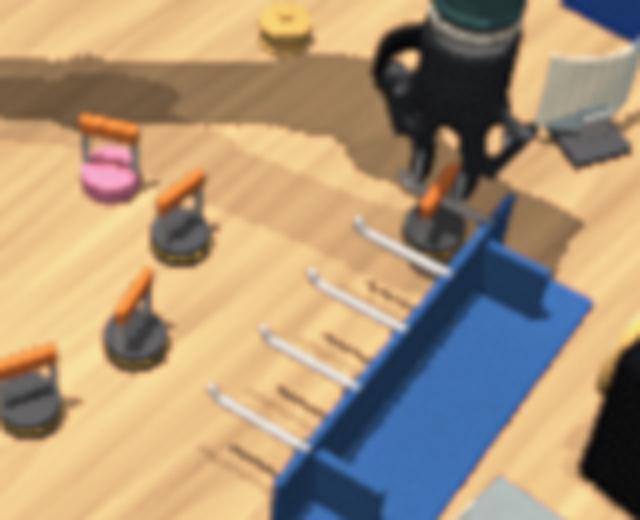

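The weight hangs on hook 1 with the fingers open, bar at (440,190). Next is weight A, on the left of the remaining three.

```bash
python3 -m jog '[[[0,0,-0.5],[0,0,0],0.3],[[0,0,-1],[0,0,0],0.3],[[0,0,-1.5],[0,0,0],0.3],[[0,0,-2],[0,0,0],0],[[0,0,-2],[0,0,0],-0.2],[[0,0,-1],[0,0,0],-0.2],[[0,0,0],[0,0,0],-0.2],[[0,0,0],[0,0,6.8],-0.2],[[0,0,0],[0,0,0],-0.2],[[0,0,0],[0,0,0],-0.2]]'
python3 - <<'E'
from h import *
go(.4275,.130,.069,-0.5)
for c,ar,d in orange()[1]: print(c,plane("scene",*c,.07))
E
```

```text
time_s: 8.55
eef_pos: [0.5978, 0.2597, 0.1746]
eef_rot: [[0.006, 1.0, -0.001], [1.0, -0.006, -0.001], [-0.001, -0.001, -1.0]]
force: [1.0, -0.3, -0.3]
width: 0.0512
finger_force: 0.0
t 8.6 p [0.5978 0.2597 0.1746] yaw -0.3 j7 -0.26 w 0.0512 ff 0.0 tilt [-0.0012 -0.0009] | turn 0.2 shift x,y,z cm [-13.12 -16.92  10.56]
[306.5676 161.7027] [0.3309 0.141  0.07  ]
[389.463  176.6296] [0.5874 0.2819 0.07  ]
[324.6545 177.2909] [0.4281 0.1288 0.07  ]
[313.0196 203.451 ] [0.4786 0.0179 0.07  ]
[285.6579 220.0789] [ 0.4625 -0.0891  0.07  ]
```

Nothing has moved, so I go to A and take it.

```bash
python3 -m jog '[[[-2.2,-2.8,0],[0,0,0],-0.2],[[-2.2,-2.8,0],[0,0,0],-0.2],[[-2.2,-2.8,0],[0,0,0],-0.2],[[-2.2,-2.8,0],[0,0,0],-0.2],[[-2.2,-2.8,0],[0,0,0],-0.2],[[-2.1,-2.9,1.5],[0,0,0],-0.2],[[0,0,2],[0,0,0],-0.2],[[0,0,2],[0,0,0],-0.2],[[0,0,0],[0,0,0],-0.2],[[0,0,0],[0,0,0],-0.2]]'
python3 -c "
from h import *
go(.428,.130,.069,-0.5)"
```

```text
time_s: 9.65
eef_pos: [0.4286, 0.1301, 0.1203]
eef_rot: [[0.008, 1.0, -0.001], [1.0, -0.008, -0.0], [-0.0, -0.001, -1.0]]
force: [-0.5, 0.1, 0.1]
width: 0.0516
finger_force: 0.0
t 9.7 p [0.4286 0.1301 0.1203] yaw -0.4 j7 -0.11 w 0.0516 ff 0.0 tilt [-0.0005 -0.0002] | turn 0.1 shift x,y,z cm [-0.01 -0.06  5.13]
```

```bash
python3 -m jog '[[[0,0,1.5],[0,0,0],-0.2],[[0,0,1.5],[0,0,0],-0.2],[[0,0,1.5],[0,0,0],-0.2],[[0,0,0.6],[0,0,0],-0.2],[[0,0,0],[0,0,0],-0.2],[[0,0,0],[0,0,0],1],[[0,0,0],[0,0,0],1],[[0,0,0],[0,0,0],1],[[0,0,0],[0,0,0],1],[[0,0,0],[0,0,0],1]]' 80
python3 -m jog '[[[0,0,-0.5],[0,0,0],1],[[0,0,-1],[0,0,0],1],[[0,0,-1],[0,0,0],1],[[0,0,-1],[0,0,0],1],[[0,0,-0.8],[0,0,-6.8],1],[[0,0,0],[0,0,0],1],[[0,0,0],[0,0,0],1],[[0,0,0],[0,0,0],1],[[0,0,0],[0,0,0],1],[[0,0,0],[0,0,0],1]]'
python3 -c "
from h import *
go(.526,.1815,.112,6.3)"
```

```text
time_s: 10.65
eef_pos: [0.428, 0.1301, 0.0699]
eef_rot: [[0.008, 1.0, -0.0], [1.0, -0.008, 0.0], [0.0, -0.0, -1.0]]
force: [-1.0, 0.5, 5.7]
width: 0.0079
finger_force: 78.8
time_s: 11.65
eef_pos: [0.4281, 0.13, 0.112]
eef_rot: [[-0.11, 0.994, -0.001], [0.994, 0.11, -0.0], [-0.0, -0.001, -1.0]]
force: [-0.2, -0.1, -3.9]
width: 0.0073
finger_force: 82.7
t 11.7 p [0.4281 0.13   0.112 ] yaw 6.3 j7 -0.02 w 0.0073 ff 82.7 tilt [-0.0007 -0.0004] | turn 0.0 shift x,y,z cm [ 4.04 10.29  0.  ]
```

```bash
python3 -m jog '[[[1,1,0],[0,0,0],1],[[1,2,0],[0,0,0],1],[[1,2,0],[0,0,0],1],[[1,2,0],[0,0,0],1],[[0,2,0],[0,0,0],1],[[0,1.3,0],[0,0,0],1],[[0,0,0],[0,0,0],1],[[0,0,0],[0,0,0],1],[[0,0,0],[0,0,0],1],[[0,0,0],[0,0,0],1]]'
python3 -c "
from h import *
go(.606,.1905,.112,6.3)"
```

```text
time_s: 12.65
eef_pos: [0.5249, 0.1809, 0.1121]
eef_rot: [[-0.11, 0.994, -0.002], [0.994, 0.11, -0.0], [-0.0, -0.002, -1.0]]
force: [-0.3, -0.8, -3.0]
width: 0.007
finger_force: 82.7
t 12.7 p [0.5249 0.1809 0.1121] yaw 6.3 j7 -0.06 w 0.007 ff 82.7 tilt [-0.0017 -0.0004] | turn 0.0 shift x,y,z cm [0.06 8.16 0.01]
```

```bash
python3 -m jog '[[[0,0.5,0],[0,0,0],1],[[0,1,0],[0,0,0],1],[[0,1,0],[0,0,0],1],[[0,1,0],[0,0,0],1],[[0,1,0],[0,0,0],1],[[0,1,0],[0,0,0],1],[[0,1,0],[0,0,0],1],[[0,1,0],[0,0,0],1],[[0,0.6,0],[0,0,0],1],[[0,0,0],[0,0,0],1]]'
python3 -m jog '[[[0,0,0.4],[0,0,0],1],[[0,0,0.4],[0,0,0],1],[[0,0,0.4],[0,0,0],1],[[0,0,0.3],[0,0,0],1],[[0,0,0.2],[0,0,0],1],[[0,0,0],[0,0,0],1],[[0,0,0],[0,0,0],1],[[0,0,0],[0,0,0],0.3],[[0,0,0],[0,0,0],0.3],[[0,0,0],[0,0,0],0.3]]'
python3 -m jog '[[[0,0,-0.5],[0,0,0],0.3],[[0,0,-1],[0,0,0],0.3],[[0,0,-1.5],[0,0,0],0.3],[[0,0,-2],[0,0,0],0],[[0,0,-2],[0,0,0],-0.2],[[0,0,-1],[0,0,0],-0.2],[[0,0,0],[0,0,-4.8],-0.2],[[0,0,0],[0,0,-4.7],-0.2],[[0,0,0],[0,0,0],-0.2],[[0,0,0],[0,0,0],-0.2]]'
python3 - <<'E'
from h import *
go(.4775,.018,.069,15.8)
for c,ar,d in orange()[1]: print(c,ar,plane("scene",*c,.07),plane("scene",*c,.095))
E
```

```text
time_s: 13.65
eef_pos: [0.6082, 0.1903, 0.1124]
eef_rot: [[-0.11, 0.994, 0.001], [0.994, 0.11, 0.0], [0.0, 0.001, -1.0]]
force: [0.1, 0.1, -3.6]
width: 0.0073
finger_force: 82.8
time_s: 14.65
eef_pos: [0.6075, 0.1904, 0.0959]
eef_rot: [[-0.11, 0.994, 0.001], [0.994, 0.11, 0.0], [0.0, 0.001, -1.0]]
force: [-0.3, 0.3, -0.2]
width: 0.0299
finger_force: 0.0
time_s: 15.65
eef_pos: [0.6068, 0.1902, 0.1756]
eef_rot: [[-0.271, 0.963, 0.0], [0.963, 0.271, 0.0], [0.0, 0.0, -1.0]]
force: [0.9, 0.1, -0.9]
width: 0.051
finger_force: 0.0
t 15.7 p [0.6068 0.1902 0.1756] yaw 15.7 j7 0.07 w 0.051 ff 0.0 tilt [0.0002 0.0002] | turn -0.1 shift x,y,z cm [-13.04 -17.13  10.66]
[306.6667 161.5256] 78 [0.3306 0.1418 0.07  ] [0.3486 0.1239 0.095 ]
[387.4483 179.7586] 29 [0.5912 0.2655 0.07  ] [0.6027 0.2444 0.095 ]
[378.3571 189.8393] 56 [0.5965 0.2082 0.07  ] [0.608  0.1885 0.095 ]
[313.   203.42] 50 [0.4784 0.018  0.07  ] [0.4928 0.0031 0.095 ]
[285.6579 220.0789] 76 [ 0.4625 -0.0891  0.07  ] [ 0.4772 -0.1013  0.095 ]
```

```bash
python3 -m jog '[[[-2.2,-2.9,0],[0,0,0],-0.2],[[-2.2,-2.9,0],[0,0,0],-0.2],[[-2.2,-2.8,0],[0,0,0],-0.2],[[-2.2,-2.8,0],[0,0,0],-0.2],[[-2.1,-2.8,0],[0,0,0],-0.2],[[-2.1,-2.9,1.5],[0,0,0],-0.2],[[0,0,2],[0,0,0],-0.2],[[0,0,2],[0,0,0],-0.2],[[0,0,0],[0,0,0],-0.2],[[0,0,0],[0,0,0],-0.2]]'
python3 - <<'E'
from h import *
go(.4775,.018,.069,15.8)
for c,ar,d in orange()[1]: print(c,ar,plane("scene",*c,.07),plane("scene",*c,.095))
E
```

```text
time_s: 16.75
eef_pos: [0.4779, 0.0185, 0.1204]
eef_rot: [[-0.273, 0.962, -0.001], [0.962, 0.273, -0.0], [-0.0, -0.001, -1.0]]
force: [0.5, -0.1, -0.1]
width: 0.0515
finger_force: 0.0
t 16.8 p [0.4779 0.0185 0.1204] yaw 15.8 j7 0.35 w 0.0515 ff 0.0 tilt [-0.0006 -0.0002] | turn 0.0 shift x,y,z cm [-0.03 -0.05  5.14]
[389.4167 176.8333] 48 [0.5879 0.281  0.07  ] [0.5995 0.2596 0.095 ]
[378.4038 190.0192] 52 [0.5971 0.2076 0.07  ] [0.6085 0.188  0.095 ]
[312.6863 204.0588] 51 [0.4795 0.0153 0.07  ] [0.4939 0.0005 0.095 ]
[285.7532 220.026 ] 77 [ 0.4626 -0.0887  0.07  ] [ 0.4773 -0.101   0.095 ]
```

```bash
python3 -m jog '[[[0,0,1.5],[0,0,0],-0.2],[[0,0,1.5],[0,0,0],-0.2],[[0,0,1.5],[0,0,0],-0.2],[[0,0,0.6],[0,0,0],-0.2],[[0,0,0],[0,0,0],-0.2],[[0,0,0],[0,0,0],1],[[0,0,0],[0,0,0],1],[[0,0,0],[0,0,0],1],[[0,0,0],[0,0,0],1],[[0,0,0],[0,0,0],1]]' 80
python3 -m jog '[[[0,0,-0.5],[0,0,0],1],[[0,0,-1],[0,0,0],1],[[0,0,-1],[0,0,0],1],[[0,0,-1],[0,0,4.8],1],[[0,0,-0.8],[0,0,4.7],1],[[0,0,0],[0,0,0],1],[[0,0,0],[0,0,0],1],[[0,0,0],[0,0,0],1],[[0,0,0],[0,0,0],1],[[0,0,0],[0,0,0],1]]'
python3 -c "
from h import *
go(.535,.112,.112,6.3)"
```

```text
time_s: 17.85
eef_pos: [0.4775, 0.0182, 0.07]
eef_rot: [[-0.273, 0.962, -0.0], [0.962, 0.273, -0.0], [-0.0, -0.0, -1.0]]
force: [-0.9, -0.5, 6.7]
width: 0.0074
finger_force: 79.0
time_s: 18.85
eef_pos: [0.4776, 0.0184, 0.112]
eef_rot: [[-0.111, 0.994, -0.001], [0.994, 0.111, -0.0], [0.0, -0.001, -1.0]]
force: [-0.6, 0.2, -4.1]
width: 0.0072
finger_force: 78.5
t 18.9 p [0.4776 0.0184 0.112 ] yaw 6.4 j7 0.25 w 0.0072 ff 78.5 tilt [-0.0007 -0.    ] | turn 0.1 shift x,y,z cm [8.67 6.73 0.  ]
```

```bash
python3 -m jog '[[[1.2,0,0],[0,0,0],1],[[2,0.5,0],[0,0,0],1],[[2,1,0],[0,0,0],1],[[2,1.5,0],[0,0,0],1],[[1.5,1.5,0],[0,0,0],1],[[0,1.5,0],[0,0,0],1],[[0,0.7,0],[0,0,0],1],[[0,0,0],[0,0,0],1],[[0,0,0],[0,0,0],1],[[0,0,0],[0,0,0],1]]'
python3 -c "
from h import *
go(.6145,.121,.112,6.3)"
```

```text
time_s: 19.85
eef_pos: [0.5333, 0.1117, 0.112]
eef_rot: [[-0.11, 0.994, -0.002], [0.994, 0.11, -0.0], [-0.0, -0.002, -1.0]]
force: [0.5, -0.4, -4.2]
width: 0.0075
finger_force: 78.5
t 19.9 p [0.5333 0.1117 0.112 ] yaw 6.3 j7 0.09 w 0.0075 ff 78.5 tilt [-0.0022 -0.0005] | turn -0.0 shift x,y,z cm [0.04 8.18 0.  ]
```

```bash
python3 -m jog '[[[0,0.5,0],[0,0,0],1],[[0,1,0],[0,0,0],1],[[0,1,0],[0,0,0],1],[[0,1,0],[0,0,0],1],[[0,1,0],[0,0,0],1],[[0,1,0],[0,0,0],1],[[0,1,0],[0,0,0],1],[[0,1,0],[0,0,0],1],[[0,0.5,0],[0,0,0],1],[[0,0,0],[0,0,0],1]]'
python3 -m jog '[[[0,0,0.4],[0,0,0],1],[[0,0,0.4],[0,0,0],1],[[0,0,0.4],[0,0,0],1],[[0,0,0.3],[0,0,0],1],[[0,0,0.2],[0,0,0],1],[[0,0,0],[0,0,0],1],[[0,0,0],[0,0,0],1],[[0,0,0],[0,0,0],0.3],[[0,0,0],[0,0,0],0.3],[[0,0,0],[0,0,0],0.3]]'
python3 -m jog '[[[0,0,-0.5],[0,0,0],0.3],[[0,0,-1],[0,0,0],0.3],[[0,0,-1.5],[0,0,0],0.3],[[0,0,-2],[0,0,0],0],[[0,0,-2],[0,0,0],-0.2],[[0,0,-1],[0,0,7.6],-0.2],[[0,0,0],[0,0,7.6],-0.2],[[0,0,0],[0,0,7.6],-0.2],[[0,0,0],[0,0,7.5],-0.2],[[0,0,0],[0,0,0],-0.2]]'
python3 - <<'E'
from h import *
go(.462,-.089,.069,-24)
for c,ar,d in orange()[1]: print(c,ar,plane("scene",*c,.07),plane("scene",*c,.095))
E
```

```text
time_s: 20.85
eef_pos: [0.6154, 0.1213, 0.1123]
eef_rot: [[-0.11, 0.994, 0.001], [0.994, 0.11, 0.0], [-0.0, 0.001, -1.0]]
force: [-0.7, 0.0, -3.8]
width: 0.0074
finger_force: 78.5
time_s: 21.85
eef_pos: [0.615, 0.1213, 0.096]
eef_rot: [[-0.11, 0.994, 0.002], [0.994, 0.11, 0.0], [0.0, 0.002, -1.0]]
force: [-0.4, 1.0, -0.3]
width: 0.0301
finger_force: 0.0
time_s: 22.85
eef_pos: [0.6147, 0.1216, 0.1766]
eef_rot: [[0.406, 0.914, 0.002], [0.914, -0.406, 0.0], [0.001, 0.001, -1.0]]
force: [0.2, 0.5, 0.1]
width: 0.051
finger_force: 0.0
t 22.9 p [0.6147 0.1216 0.1766] yaw -23.9 j7 -0.35 w 0.051 ff 0.0 tilt [0.0016 0.0002] | turn 0.1 shift x,y,z cm [-25.44  -5.38  10.76]
[306.6709 161.4937] 79 [0.3305 0.142  0.07  ] [0.3485 0.124  0.095 ]
[390.075 176.375] 40 [0.5882 0.2843 0.07  ] [0.5999 0.2628 0.095 ]
[371.0784 198.5196] 102 [0.6023 0.162  0.07  ] [0.6136 0.1435 0.095 ]
[285.6579 220.0789] 76 [ 0.4625 -0.0891  0.07  ] [ 0.4772 -0.1013  0.095 ]
```

```bash
python3 -m jog '[[[-4,-0.9,0],[0,0,0],-0.2],[[-4.3,-0.9,0],[0,0,0],-0.2],[[-4.3,-0.9,0],[0,0,0],-0.2],[[-4.3,-0.9,0],[0,0,0],-0.2],[[-4.3,-0.9,0],[0,0,0],-0.2],[[-4.2,-0.9,1.6],[0,0,0],-0.2],[[0,0,2],[0,0,0],-0.2],[[0,0,2],[0,0,0],-0.2],[[0,0,0],[0,0,0],-0.2],[[0,0,0],[0,0,0],-0.2]]'
python3 - <<'E'
from h import *
go(.4615,-.089,.069,-24)
for c,ar,d in orange()[1]: print(c,ar,plane("scene",*c,.07),plane("scene",*c,.095))
E
```

```text
time_s: 23.95
eef_pos: [0.4621, -0.0891, 0.1197]
eef_rot: [[0.405, 0.914, 0.0], [0.914, -0.405, 0.0], [0.0, -0.0, -1.0]]
force: [-0.4, -0.2, 1.0]
width: 0.0512
finger_force: 0.0
t 23.9 p [ 0.4621 -0.0891  0.1197] yaw -23.9 j7 0.1 w 0.0512 ff 0.0 tilt [0.0001 0.0003] | turn 0.1 shift x,y,z cm [-0.02 -0.06  5.07]
[306.9859 161.9437] 71 [0.3328 0.1411 0.07  ] [0.3508 0.1232 0.095 ]
[389.4167 176.8333] 48 [0.5879 0.281  0.07  ] [0.5995 0.2596 0.095 ]
[372.3913 196.8174] 115 [0.6009 0.1706 0.07  ] [0.6122 0.1519 0.095 ]
[285.4026 220.1818] 77 [ 0.4622 -0.0899  0.07  ] [ 0.4769 -0.1021  0.095 ]
```

```bash
python3 -m jog '[[[0,0,1.5],[0,0,0],-0.2],[[0,0,1.5],[0,0,0],-0.2],[[0,0,1.5],[0,0,0],-0.2],[[0,0,0.6],[0,0,0],-0.2],[[0,0,0],[0,0,0],-0.2],[[0,0,0],[0,0,0],1],[[0,0,0],[0,0,0],1],[[0,0,0],[0,0,0],1],[[0,0,0],[0,0,0],1],[[0,0,0],[0,0,0],1]]' 80
python3 -m jog '[[[0,0,-0.5],[0,0,0],1],[[0,0,-1],[0,0,0],1],[[0,0,-1],[0,0,0],1],[[0,0,-1],[0,0,-6],1],[[0,0,-0.8],[0,0,-6],1],[[0,0,0],[0,0,-6],1],[[0,0,0],[0,0,-6],1],[[0,0,0],[0,0,-6.2],1],[[0,0,0],[0,0,0],1],[[0,0,0],[0,0,0],1]]'
python3 -c "
from h import *
go(.542,.042,.112,6.3)"
```

```text
time_s: 25.05
eef_pos: [0.4621, -0.0891, 0.0692]
eef_rot: [[0.406, 0.914, 0.001], [0.914, -0.406, 0.0], [0.001, 0.001, -1.0]]
force: [-0.7, -0.4, 5.4]
width: 0.0075
finger_force: 78.9
time_s: 26.05
eef_pos: [0.4618, -0.0891, 0.1118]
eef_rot: [[-0.106, 0.994, 0.0], [0.994, 0.106, -0.0], [-0.0, 0.0, -1.0]]
force: [0.1, -0.2, -3.4]
width: 0.0074
finger_force: 78.5
t 26.1 p [ 0.4618 -0.0891  0.1118] yaw 6.1 j7 0.46 w 0.0074 ff 78.5 tilt [ 0.0004 -0.0001] | turn -0.2 shift x,y,z cm [12.15  9.41 -0.02]
```

```bash
python3 -m jog '[[[2,0,0],[0,0,0],1],[[2.5,1,0],[0,0,0],1],[[2.5,1.5,0],[0,0,0],1],[[2.5,2,0],[0,0,0],1],[[2.6,2,0],[0,0,0],1],[[0,2,0],[0,0,0],1],[[0,0.9,0],[0,0,0],1],[[0,0,0],[0,0,0],1],[[0,0,0],[0,0,0],1],[[0,0,0],[0,0,0],1]]'
python3 -c "
from h import *
go(.622,.051,.112,6.3)"
```

```text
time_s: 27.05
eef_pos: [0.5402, 0.0403, 0.1111]
eef_rot: [[-0.107, 0.994, -0.003], [0.994, 0.107, -0.001], [-0.0, -0.003, -1.0]]
force: [-0.2, 0.0, -3.0]
width: 0.0071
finger_force: 78.5
t 27.1 p [0.5402 0.0403 0.1111] yaw 6.1 j7 0.22 w 0.0071 ff 78.5 tilt [-0.0025 -0.0006] | turn -0.2 shift x,y,z cm [ 0.17  8.25 -0.09]
```

```bash
python3 -m jog '[[[0.2,0.5,0],[0,0,0],1],[[0,1,0],[0,0,0],1],[[0,1,0],[0,0,0],1],[[0,1,0],[0,0,0],1],[[0,1,0],[0,0,0],1],[[0,1,0],[0,0,0],1],[[0,1,0],[0,0,0],1],[[0,1,0],[0,0,0],1],[[0,0.6,0],[0,0,0],1],[[0,0,0],[0,0,0],1]]'
python3 -m jog '[[[0,0,0.4],[0,0,0],1],[[0,0,0.4],[0,0,0],1],[[0,0,0.4],[0,0,0],1],[[0,0,0.3],[0,0,0],1],[[0,0,0.2],[0,0,0],1],[[0,0,0],[0,0,0],1],[[0,0,0],[0,0,0],1],[[0,0,0],[0,0,0],0.3],[[0,0,0],[0,0,0],0.3],[[0,0,0],[0,0,0],0.3]]'
python3 -m jog '[[[0,0,-0.5],[0,0,0],0.3],[[0,0,-1],[0,0,0],0.3],[[0,0,-1.5],[0,0,0],0.3],[[0,0,-2],[0,0,0],0],[[0,0,-2],[0,0,0],-0.2],[[0,0,-2],[0,0,0],-0.2],[[0,-3,-2],[0,0,0],-0.2],[[0,-4,0],[0,0,0],-0.2],[[0,-4,0],[0,0,0],-0.2],[[0,-4,0],[0,0,0],-0.2]]'
python3 - <<'E'
from h import *
go(.6,-.255,.2)
s=viewer.capture("scene");t=viewer.capture("top")
cv2.imwrite("pics/s5.png",s);cv2.imwrite("pics/t5.png",t)
a=cv2.resize(s[150:320,230:430],(800,680),interpolation=cv2.INTER_CUBIC)[:600]
cv2.imwrite("pics/c5.png",a)
E
```

```text
time_s: 28.05
eef_pos: [0.6237, 0.0525, 0.1114]
eef_rot: [[-0.109, 0.994, 0.001], [0.994, 0.109, 0.0], [-0.0, 0.001, -1.0]]
force: [-0.1, 0.6, -3.2]
width: 0.0074
finger_force: 78.5
time_s: 29.05
eef_pos: [0.6231, 0.0523, 0.0948]
eef_rot: [[-0.109, 0.994, 0.001], [0.994, 0.109, 0.0], [-0.0, 0.001, -1.0]]
force: [-0.6, -0.4, -0.2]
width: 0.0295
finger_force: 0.0
time_s: 30.05
eef_pos: [0.4724, 0.0358, 0.2058]
eef_rot: [[-0.108, 0.994, 0.002], [0.994, 0.108, 0.001], [0.0, 0.002, -1.0]]
force: [0.1, 0.4, -0.1]
width: 0.0512
finger_force: 0.0
t 30.1 p [0.4724 0.0358 0.2058] yaw 6.2 j7 0.13 w 0.0512 ff 0.0 tilt [0.0024 0.0008] | turn 0 shift x,y,z cm [-30.29   9.53   0.58]
```

View pics/c5.png

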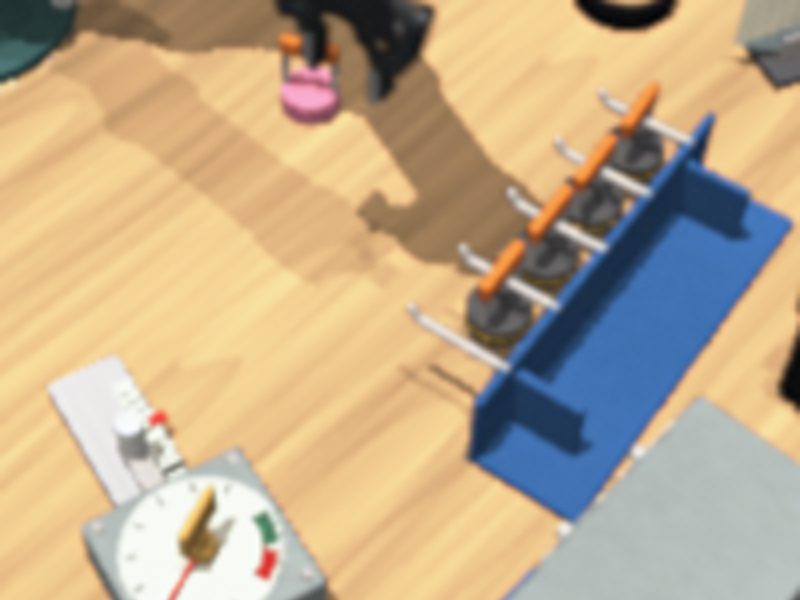

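All four weights hang, bars from (500,268) to (640,110), and the fifth hook, at (412,315), is free. The key's red pointer is far short of the green band at (265,528). Next I measure the tester.

Run:
```python
from h import *
s=cv2.imread("pics/s5.png");t=cv2.imread("pics/t5.png")
# dial centre: white discs
C={}
for n,im,roi in(("top",t,(375,130,440,195)),("scene",s,(245,260,320,325))):
    hsv=cv2.cvtColor(im,cv2.COLOR_BGR2HSV)
    for nm,m in(("red",mask(im,(0,120,70),(4,255,255),roi)|mask(im,(173,120,70),(180,255,255),roi)),("green",mask(im,(45,60,30),(85,255,255),roi)),("brass",mask(im,(15,110,50),(30,255,255),roi)),):
        for c,ar,d in blobs(m,4):print(n,nm,c.round(1),ar,"z.052:",plane(n,*c,.052),"z.108",plane(n,*c,.108)[:2],np.array(d))
roi=(370,180,410,235)
for n,im,roi in(("top",t,(370,180,415,235)),("scene",s,(235,235,290,285))):
    m=mask(im,(0,120,90),(6,255,255),roi)|mask(im,(172,120,90),(180,255,255),roi)
    for c,ar,d in blobs(m,3):print(n,"rider",c,ar,plane(n,*c,.025))
a=cv2.resize(t[130:240,370:445],None,fx=5,fy=5,interpolation=cv2.INTER_CUBIC);b=cv2.resize(s[235:330,235:320],(492,550),interpolation=cv2.INTER_CUBIC)
b=cv2.resize(b,(420,550));cv2.imwrite("pics/c6.png",np.hstack([a,b]))
```

```text
top red [396.9 147. ] 27 z.052: [ 0.6481 -0.2329  0.052 ] z.108 [ 0.6387 -0.2237] [ 0.8554 -0.518 ]
top red [419.7 156.9] 7 z.052: [ 0.6197 -0.2978  0.052 ] z.108 [ 0.6115 -0.2858] [ 0.9478 -0.3188]
top green [390.2 154. ] 28 z.052: [ 0.6279 -0.2139  0.052 ] z.108 [ 0.6194 -0.2054] [ 0.4251 -0.9052]
top brass [415.4 155.6] 1642 z.052: [ 0.6232 -0.2855  0.052 ] z.108 [ 0.6149 -0.274 ] [0.7211 0.6928]
top brass [407.1 160.5] 78 z.052: [ 0.6093 -0.2618  0.052 ] z.108 [ 0.6016 -0.2513] [ 0.9156 -0.4022]
top brass [379.4 186.9] 148 z.052: [ 0.5337 -0.1825  0.052 ] z.108 [ 0.5292 -0.1754] [0.0258 0.9997]
scene red [296.5 290.4] 17 z.052: [ 0.6503 -0.2309  0.052 ] z.108 [ 0.6725 -0.2502] [ 0.3827 -0.9239]
scene green [296.  281.5] 18 z.052: [ 0.6299 -0.2123  0.052 ] z.108 [ 0.6532 -0.2325] [0.4947 0.8691]
scene brass [296. 262.] 5 z.052: [ 0.5847 -0.167   0.052 ] z.108 [ 0.6105 -0.1897] [ 0.7071 -0.7071]
scene brass [314.2 264. ] 24 z.052: [ 0.6283 -0.1356  0.052 ] z.108 [ 0.6517 -0.16  ] [ 0.7588 -0.6514]
scene brass [279.4 282.5] 87 z.052: [ 0.5979 -0.2465  0.052 ] z.108 [ 0.623  -0.2649] [ 0.1183 -0.993 ]
scene brass [302.  274.6] 5 z.052: [ 0.6268 -0.1849  0.052 ] z.108 [ 0.6503 -0.2066] [ 0.6526 -0.7577]
scene brass [301.4 311.2] 116 z.052: [ 0.7035 -0.2656  0.052 ] z.108 [ 0.7228 -0.283 ] [ 0.7862 -0.618 ]
scene brass [250.3 303.3] 26 z.052: [ 0.5857 -0.3442  0.052 ] z.108 [ 0.6115 -0.3573] [ 0.7039 -0.7103]
scene brass [253.5 317.5] 4 z.052: [ 0.623  -0.3653  0.052 ] z.108 [ 0.6467 -0.3772] [ 0.7071 -0.7071]
scene brass [247.8 322.8] 12 z.052: [ 0.6231 -0.3851  0.052 ] z.108 [ 0.6468 -0.3959] [ 0.8084 -0.5887]
top rider [381.5833 203.0833] 12 [ 0.4888 -0.1921  0.025 ]
scene rider [269.125 254.125] 8 [ 0.4927 -0.1922  0.025 ]
```

View pics/c6.png

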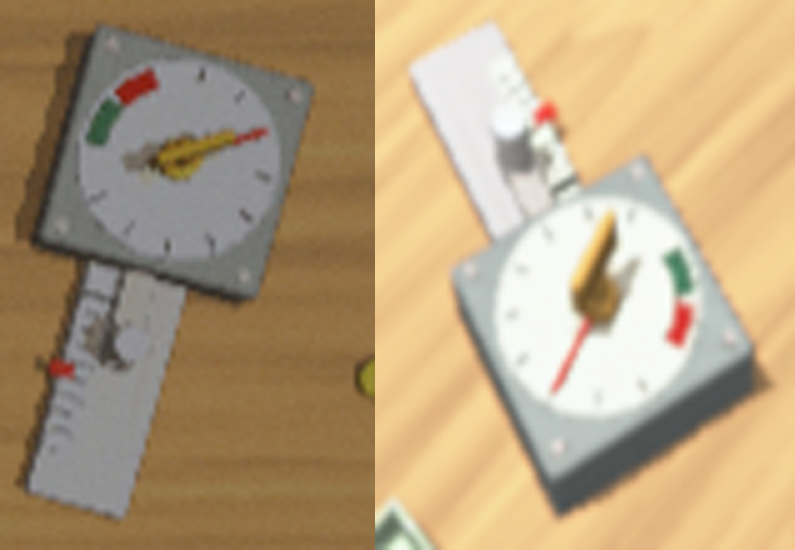

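The dial centre is near c6 (180,158), with green at (101,122) and the red zone at (137,86). The pointer tip is at (265,132). The rider is at (62,370), beside the chrome knob at (128,345).

Run:
```python
from h import *
print("scene centre",plane("scene",280.5,287.7,.051),"top",plane("top",406,161.6,.051))
a=plane("scene",271.4,302.4,.056);b=plane("scene",278.5,290.3,.056);d=(a-b);print(a,b,np.degrees(np.arctan2(d[1],d[0])))
a=plane("top",370+265/5,130+132/5,.056);b=plane("top",370+230/5,130+143/5,.056);d=a-b;print(a,b,np.degrees(np.arctan2(d[1],d[0])))
go(.606,-.2565,.17,18.3)
```

```text
scene centre [ 0.6115 -0.2553  0.051 ] top [ 0.6062 -0.2589  0.051 ]
[ 0.6276 -0.3043  0.056 ] [ 0.6154 -0.2662  0.056 ] -72.21008930760998
[ 0.6204 -0.3063  0.056 ] [ 0.6141 -0.2864  0.056 ] -72.43482274092516
t 30.1 p [0.4658 0.0348 0.2046] yaw 6.2 j7 0.14 w 0.0511 ff 0.0 tilt [-0.0073  0.0007] | turn -12.1 shift x,y,z cm [-32.05   4.16   3.46]
```

```bash
python3 -m jog '[[[0,0,0],[0,0,-5.8],-0.2],[[0,0,0],[0,0,-5.7],-0.2],[[-4,0.5,0],[0,0,0],-0.2],[[-4,0.5,0],[0,0,0],-0.2],[[-4,0.5,0],[0,0,0],-0.2],[[-4,0.5,0],[0,0,0],-0.2],[[-4,0.5,0],[0,0,0],-0.2],[[-4,0.5,0],[0,0,0],-0.2],[[-4,0.5,0],[0,0,0],-0.2],[[-4,0.5,0],[0,0,0],-0.2]]'
python3 -c "
from h import *
go(.608,-.257,.14,17.7)"
```

```text
time_s: 31.15
eef_pos: [0.6104, -0.2586, 0.2058]
eef_rot: [[-0.305, 0.952, 0.002], [0.952, 0.305, -0.001], [-0.001, 0.002, -1.0]]
force: [1.1, 0.2, -0.2]
width: 0.0513
finger_force: 0.0
t 31.1 p [ 0.6104 -0.2586  0.2058] yaw 17.7 j7 0.83 w 0.0513 ff 0.0 tilt [ 0.0021 -0.0007] | turn 0.0 shift x,y,z cm [ 0.22 -0.18  6.58]
```

```bash
python3 -m jog '[[[0,0,1.5],[0,0,0],-0.2],[[0,0,2],[0,0,0],-0.2],[[0,0,2],[0,0,0],-0.2],[[0,0,1],[0,0,0],-0.2],[[0,0,0],[0,0,0],-0.2],[[0,0,0],[0,0,0],-0.2],[[0,0,0],[0,0,0],-0.2],[[0,0,0],[0,0,0],-0.2],[[0,0,0],[0,0,0],-0.2],[[0,0,0],[0,0,0],-0.2]]'
python3 -c "
from h import *
go(.608,-.257,.082,17.7)"
```

```text
time_s: 32.15
eef_pos: [0.6091, -0.2566, 0.1398]
eef_rot: [[-0.305, 0.952, 0.001], [0.952, 0.305, -0.0], [-0.0, 0.001, -1.0]]
force: [0.7, 0.4, -0.7]
width: 0.0514
finger_force: 0.0
t 32.1 p [ 0.6091 -0.2566  0.1398] yaw 17.7 j7 0.85 w 0.0514 ff 0.0 tilt [ 0.0007 -0.0002] | turn 0.0 shift x,y,z cm [-0.   -0.11  5.78]
```

```bash
python3 -m jog '[[[0,-0.1,1.5],[0,0,0],-0.2],[[0,0,1.5],[0,0,0],-0.2],[[0,0,1.5],[0,0,0],-0.2],[[0,0,1.3],[0,0,0],-0.2],[[0,0,0],[0,0,0],1],[[0,0,0],[0,0,0],1],[[0,0,0],[0,0,0],1],[[0,0,0],[0,0,0],1],[[0,0,0],[0,0,0],1],[[0,0,0],[0,0,0],1]]' 40
python3 -c "
from h import *
go(.608,-.257,.082,17.7);s=sensors.observe();print(s['force'],s['wrist_torque'])"
```

```text
time_s: 33.15
eef_pos: [0.6081, -0.2573, 0.0818]
eef_rot: [[-0.305, 0.952, 0.001], [0.952, 0.305, -0.001], [-0.001, 0.0, -1.0]]
force: [0.4, -2.0, -0.6]
width: 0.0073
finger_force: 41.8
t 33.1 p [ 0.6081 -0.2573  0.0818] yaw 17.7 j7 0.88 w 0.0073 ff 41.8 tilt [ 0.0007 -0.0007] | turn 0.0 shift x,y,z cm [ 0.03  0.   -0.02]
[ 0.3962 -2.0454 -0.6329] [-0.1598  0.0228  0.0495]
```

```bash
python3 -m jog '[[[0,0,0],[0,0,3],1],[[0,0,0],[0,0,6],1],[[0,0,0],[0,0,6],1],[[0,0,0],[0,0,6],1],[[0,0,0],[0,0,6],1],[[0,0,0],[0,0,6],1],[[0,0,0],[0,0,6],1],[[0,0,0],[0,0,6],1],[[0,0,0],[0,0,6],1],[[0,0,0],[0,0,6],1]]' 60
python3 -m jog '[[[0,0,0],[0,0,6],1],[[0,0,0],[0,0,6],1],[[0,0,0],[0,0,6],1],[[0,0,0],[0,0,6],1],[[0,0,0],[0,0,6],1],[[0,0,0],[0,0,6],1],[[0,0,0],[0,0,6],1],[[0,0,0],[0,0,6],1],[[0,0,0],[0,0,5],1],[[0,0,0],[0,0,0],1]]'
python3 -c "
from h import *
go(.608,-.257,.082);s=sensors.observe();print(s['force'],s['wrist_torque'])"
```

```text
time_s: 34.15
eef_pos: [0.6074, -0.2573, 0.0818]
eef_rot: [[0.636, 0.772, -0.0], [0.772, -0.636, -0.0], [-0.0, -0.0, -1.0]]
force: [-3.1, 0.6, 1.7]
width: 0.007
finger_force: 62.9
time_s: 35.15
eef_pos: [0.6071, -0.2567, 0.0818]
eef_rot: [[0.999, -0.04, -0.001], [-0.04, -0.999, 0.001], [-0.001, -0.0, -1.0]]
force: [-3.5, 0.8, 4.0]
width: 0.0068
finger_force: 63.4
t 35.1 p [ 0.6071 -0.2567  0.0818] yaw -92.3 j7 -0.55 w 0.0068 ff 63.4 tilt [-0.0013  0.0005] | turn 0 shift x,y,z cm [ 0.09  0.03 -0.02]
[-3.5051  0.8147  3.9873] [ 0.0845  0.7579 -0.0238]
```

```bash
python3 -m jog '[[[0,0,0],[0,0,0],-0.2],[[0,0,0],[0,0,0],-0.2],[[0,0,0],[0,0,0],-0.2],[[0,0,-1],[0,0,0],-0.2],[[0,0,-2],[0,0,0],-0.2],[[0,0,-2],[0,0,0],-0.2],[[0,0,-1.5],[0,0,0],-0.2],[[0,0,0],[0,0,-8],-0.2],[[0,0,0],[0,0,-8],-0.2],[[0,0,0],[0,0,-8],-0.2]]'
python3 - <<'E'
from h import *
go(.608,-.257,.14,87.7);print(sensors.observe()['joints'])
s=viewer.capture("scene");t=viewer.capture("top")
a=cv2.resize(t[130:240,370:445],None,fx=5,fy=5,interpolation=cv2.INTER_CUBIC)
b=cv2.resize(s[235:330,235:320],(420,550),interpolation=cv2.INTER_CUBIC);cv2.imwrite("pics/c7.png",np.hstack([a,b]))
E
```

```text
time_s: 36.15
eef_pos: [0.6082, -0.2569, 0.1471]
eef_rot: [[0.927, 0.376, 0.001], [0.376, -0.927, -0.0], [0.001, 0.001, -1.0]]
force: [-0.4, -0.0, 0.4]
width: 0.0513
finger_force: 0.0
t 36.1 p [ 0.6082 -0.2569  0.1471] yaw -67.9 j7 -0.28 w 0.0513 ff 0.0 tilt [ 0.0009 -0.0004] | turn 24.4 shift x,y,z cm [-0.02  0.01  0.71]
[-0.1213  0.7168  0.7029  1.845  -0.6246  0.8131 -0.2787]
```

View pics/c7.png

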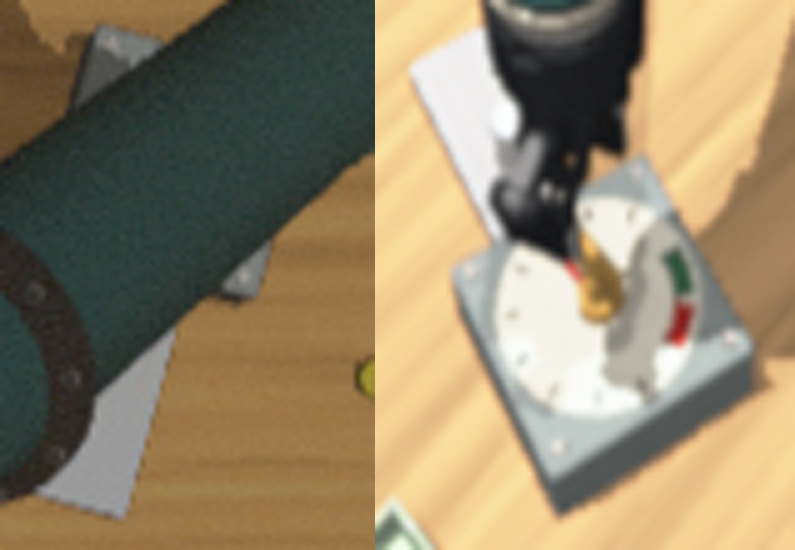

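The red pointer now leaves the hub at (572,270), towards the gauge, about 2.9 rad as commanded. Turning back for a second grip.

```bash
python3 -m jog '[[[0,0,0],[0,0,-7.8],-0.2],[[0,0,0],[0,0,-7.8],-0.2],[[0,0,0],[0,0,-7.8],-0.2],[[0,0,0],[0,0,-7.8],-0.2],[[0,0,0],[0,0,-7.8],-0.2],[[0,0,0],[0,0,-7.8],-0.2],[[0,0,0],[0,0,-7.8],-0.2],[[0,0,0],[0,0,-7.8],-0.2],[[0,0,0],[0,0,-7.8],-0.2],[[0,0,0],[0,0,-7.8],-0.2]]'
python3 -m jog '[[[0,0,0],[0,0,-7.8],-0.2],[[0,0,0],[0,0,-7.8],-0.2],[[0,0,0],[0,0,-7.8],-0.2],[[0,0,0],[0,0,-7.8],-0.2],[[0,0,0],[0,0,-7.8],-0.2],[[0,0,0],[0,0,-7.8],-0.2],[[0,0,0],[0,0,-7.8],-0.2],[[0,0,0],[0,0,-7.8],-0.2],[[0,0,0],[0,0,-7.8],-0.2],[[0,0,0],[0,0,-7.8],-0.2]]'
python3 -m jog '[[[0,0,0],[0,0,0],-0.2],[[0,0,0],[0,0,0],-0.2],[[0,0,0],[0,0,0],-0.2],[[0,0,0],[0,0,0],-0.2],[[0,0,0],[0,0,0],-0.2],[[0,0,0],[0,0,0],-0.2],[[0,0,0],[0,0,0],-0.2],[[0,0,0],[0,0,0],-0.2],[[0,0,0],[0,0,0],-0.2],[[0,0,0],[0,0,0],-0.2]]'
python3 - <<'E'
from h import *
go(.608,-.257,.082,87.7);print(sensors.observe()['joints'])
E
```

```text
time_s: 37.25
eef_pos: [0.6078, -0.2572, 0.1464]
eef_rot: [[-0.171, 0.985, -0.0], [0.985, 0.171, -0.0], [-0.0, -0.0, -1.0]]
force: [-0.2, -0.3, -0.3]
width: 0.0511
finger_force: 0.0
time_s: 38.25
eef_pos: [0.6076, -0.2574, 0.1462]
eef_rot: [[-0.999, 0.038, -0.001], [0.038, 0.999, -0.0], [0.001, -0.001, -1.0]]
force: [0.3, 0.3, 0.1]
width: 0.0513
finger_force: 0.0
time_s: 39.25
eef_pos: [0.6079, -0.2569, 0.1463]
eef_rot: [[-0.999, 0.04, 0.0], [0.04, 0.999, 0.0], [-0.0, 0.0, -1.0]]
force: [0.7, -0.0, 0.4]
width: 0.0512
finger_force: 0.0
t 39.2 p [ 0.6079 -0.2569  0.1463] yaw 87.7 j7 1.82 w 0.0512 ff 0.0 tilt [0. 0.] | turn 0.0 shift x,y,z cm [-0.01 -0.01  6.43]
[ 0.3675  0.6064 -0.0531  1.8228  0.0462  0.7135  1.8202]
```

```bash
python3 -m jog '[[[0,0,1.5],[0,0,0],-0.2],[[0,0,1.7],[0,0,0],-0.2],[[0,0,1.7],[0,0,0],-0.2],[[0,0,1.5],[0,0,0],-0.2],[[0,0,0],[0,0,0],-0.2],[[0,0,0],[0,0,0],1],[[0,0,0],[0,0,0],1],[[0,0,0],[0,0,0],1],[[0,0,0],[0,0,0],1],[[0,0,0],[0,0,0],1]]' 60
python3 -m jog '[[[0,0,0],[0,0,3],1],[[0,0,0],[0,0,6],1],[[0,0,0],[0,0,6],1],[[0,0,0],[0,0,6],1],[[0,0,0],[0,0,6],1],[[0,0,0],[0,0,6],1],[[0,0,0],[0,0,6],1],[[0,0,0],[0,0,6],1],[[0,0,0],[0,0,6],1],[[0,0,0],[0,0,6],1]]'
python3 -c "
from h import *
go(.608,-.257,.082);s=sensors.observe();print(s['force'],s['wrist_torque'])"
```

```text
time_s: 40.25
eef_pos: [0.6087, -0.2567, 0.0834]
eef_rot: [[-0.999, 0.039, 0.002], [0.039, 0.999, -0.0], [-0.002, -0.0, -1.0]]
force: [-0.9, 1.3, 5.1]
width: 0.0067
finger_force: 60.2
time_s: 41.25
eef_pos: [0.6082, -0.2575, 0.0834]
eef_rot: [[-0.508, 0.861, 0.001], [0.861, 0.508, -0.001], [-0.001, 0.0, -1.0]]
force: [-1.3, -0.0, 5.0]
width: 0.0069
finger_force: 60.3
t 41.2 p [ 0.6082 -0.2575  0.0834] yaw 30.6 j7 1.1 w 0.0069 ff 60.3 tilt [ 0.0009 -0.0009] | turn 0 shift x,y,z cm [0.05 0.   0.14]
[-1.284  -0.0396  4.9857] [0.0299 0.309  0.1479]
```

```bash
python3 -m jog '[[[0,0,0],[0,0,7],1],[[0,0,0],[0,0,7],1],[[0,0,0],[0,0,7],1],[[0,0,0],[0,0,7],1],[[0,0,0],[0,0,7],1],[[0,0,0],[0,0,7],1],[[0,0,0],[0,0,7],1],[[0,0,0],[0,0,5],1],[[0,0,0],[0,0,2],1],[[0,0,0],[0,0,0],1]]'
python3 -m jog '[[[0,0,0],[0,0,0],-0.2],[[0,0,0],[0,0,0],-0.2],[[0,0,0],[0,0,0],-0.2],[[0,0,-1],[0,0,0],-0.2],[[0,0,-2],[0,0,0],-0.2],[[0,0,-2],[0,0,0],-0.2],[[0,0,-2],[0,0,0],-0.2],[[0,0,-2],[0,0,0],-0.2],[[0,0,-3],[0,0,0],-0.2],[[0,0,0],[0,0,0],-0.2]]'
python3 - <<'E'
from h import *
go(.47,-.12,.2,-16.2)
s=viewer.capture("scene");t=viewer.capture("top")
a=cv2.resize(t[130:240,370:445],None,fx=5,fy=5,interpolation=cv2.INTER_CUBIC)
b=cv2.resize(s[235:330,235:320],(420,550),interpolation=cv2.INTER_CUBIC);cv2.imwrite("pics/c8.png",np.hstack([a,b]))
E
```

```text
time_s: 42.25
eef_pos: [0.6074, -0.2574, 0.0834]
eef_rot: [[0.427, 0.904, -0.001], [0.904, -0.427, -0.0], [-0.001, -0.0, -1.0]]
force: [-1.8, 0.6, 6.2]
width: 0.0066
finger_force: 60.5
time_s: 43.25
eef_pos: [0.6104, -0.2589, 0.2072]
eef_rot: [[0.427, 0.904, 0.008], [0.904, -0.427, -0.004], [0.0, 0.009, -1.0]]
force: [0.2, -0.2, 1.1]
width: 0.0509
finger_force: 0.0
t 43.2 p [ 0.6104 -0.2589  0.2072] yaw -25.3 j7 0.3 w 0.0509 ff 0.0 tilt [ 0.008  -0.0035] | turn -9.1 shift x,y,z cm [  9.42 -17.36   0.72]
```

View pics/c8.png

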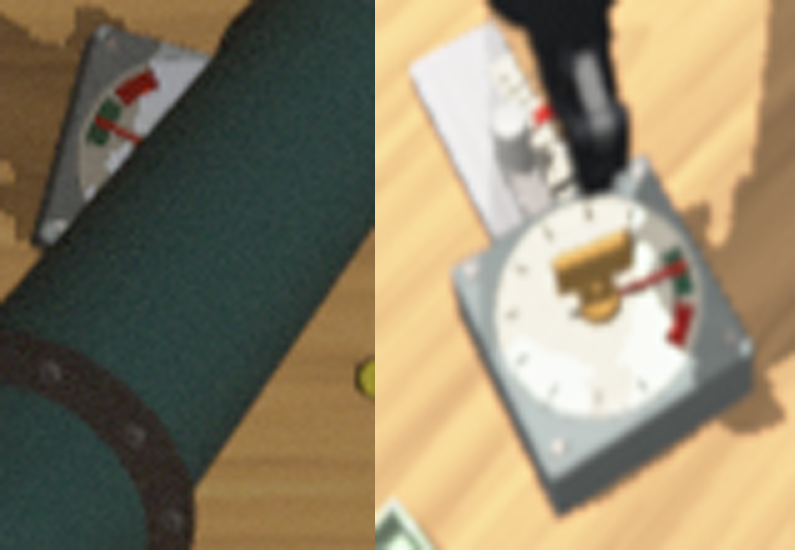

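The red pointer at (655,278) stands in the middle of the green band, so the key is wound. Next is the gauge: an enlarged crop from the unobstructed pictures, plus the numbers for the rider and pointer.

Run:
```python
from h import *
s=cv2.imread("pics/s5.png");t=cv2.imread("pics/t5.png")
a=cv2.resize(t[180:232,374:412],None,fx=10,fy=10,interpolation=cv2.INTER_CUBIC);a=np.clip(a.astype(int)*2,0,255).astype(np.uint8)
b=cv2.resize(s[236:288,244:284],None,fx=10,fy=10,interpolation=cv2.INTER_CUBIC)
cv2.imwrite("pics/c9.png",np.hstack([a,b]));print(a.shape,b.shape)
yaw=np.radians(-16.2);c=np.array([.608,-.257]);X=np.array([np.cos(yaw),np.sin(yaw)]);Y=np.array([-X[1],X[0]])
for lx,ly in((-.085,.0),(-.085,.03),(-.11,0)):
    w=np.r_[c+lx*X+ly*Y,.03 if lx>-.1 else .071];print(lx,ly,proj("top",w),proj("scene",w))
for n,uv in(("top",(381.58,203.08)),("scene",(269.1,254.1))):
    for z in(.022,.028):
        q=plane(n,*uv,z)[:2]-c;print(n,z,q@X,q@Y)
```

```text
(520, 380, 3) (520, 400, 3)
-0.085 0.0 [396.0152 190.0288] [266.4677 268.4488]
-0.085 0.03 [386.0121 187.1289] [275.5317 263.953 ]
-0.11 0 [395.9668 197.5044] [261.3148 254.7644]
top 0.022 -0.1323548482332005 0.028722158007860668
top 0.028 -0.1328390436299502 0.0294068711643531
scene 0.022 -0.13075580527395494 0.030622154799764274
scene 0.028 -0.12704487434501757 0.029380999256778766
```

View pics/c9.png

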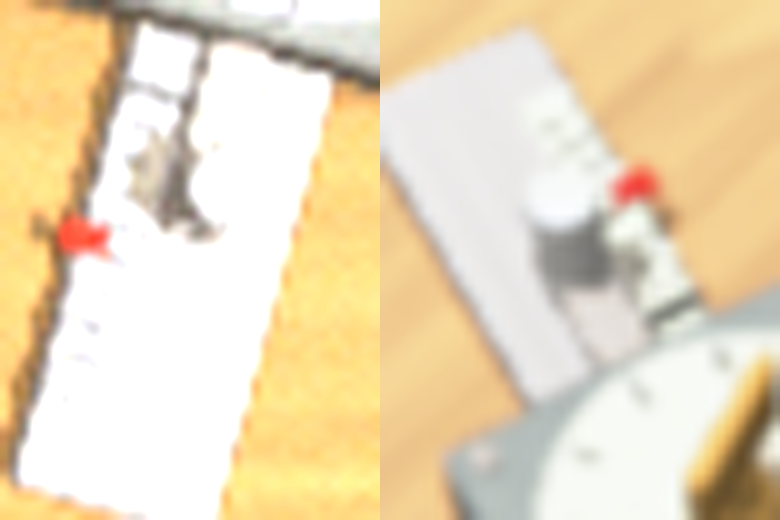

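The pointer line runs in the top view from about (128,88) to (185,98), and in the scene view from (650,320) to (698,298). The rider is at (82,237) and (634,186).

Run:
```python
from h import *
yaw=np.radians(-16.2);c=np.array([.608,-.257]);X=np.array([np.cos(yaw),np.sin(yaw)]);Y=np.array([-X[1],X[0]])
f=lambda n,u,v,z:(lambda q:np.array([q@X,q@Y]))(plane(n,u,v,z)[:2]-c)
cv=lambda u0,v0,u,v:((u+.5)/10-.5+u0,(v+.5)/10-.5+v0)
for z in(.022,.026):
    for u,v in((135,90),(178,98)):print("top ptr",z,f("top",*cv(374,180,u,v),z))
    for u,v in((652-380,320),(696-380,298)):print("scene ptr",z,f("scene",*cv(244,236,u,v),z))
    print("top rider",f("top",381.58,203.08,z),"scene rider",f("scene",269.1,254.1,z))
R=(-.11)
k=c+R*X;print("knob",k);go(k[0],k[1],.15,-16.2)
```

```text
top ptr 0.022 [-0.0872  0.0251]
top ptr 0.022 [-0.086   0.0124]
scene ptr 0.022 [-0.0859  0.0138]
scene ptr 0.022 [-0.0859  0.0285]
top rider [-0.1324  0.0287] scene rider [-0.1308  0.0306]
top ptr 0.026 [-0.0877  0.0255]
top ptr 0.026 [-0.0864  0.0129]
scene ptr 0.026 [-0.0836  0.013 ]
scene ptr 0.026 [-0.0836  0.0277]
top rider [-0.1327  0.0292] scene rider [-0.1283  0.0298]
knob [ 0.5024 -0.2263]
t 43.4 p [ 0.6084 -0.2571  0.2036] yaw -25.3 j7 0.3 w 0.0513 ff 0.0 tilt [ 0.0021 -0.0005] | turn -9.1 shift x,y,z cm [  0.   -11.04   5.36]
```

```bash
python3 -m jog '[[[0,0,0],[0,0,-8.3],-0.2],[[0,0,0],[0,0,-8.3],-0.2],[[0,0,0],[0,0,-8.3],-0.2],[[0,0,0],[0,0,-8.3],-0.2],[[0,0,0],[0,0,-8.3],-0.2],[[0,0,0],[0,0,-8.3],-0.2],[[0,0,0],[0,0,-8.3],-0.2],[[0,0,0],[0,0,-8.3],-0.2],[[0,0,0],[0,0,-8.3],-0.2],[[0,0,0],[0,0,-8.3],-0.2]]'
python3 -m jog '[[[0,0,0],[0,0,-8.1],-0.2],[[0,0,0],[0,0,-8],-0.2],[[2,0,0],[0,0,0],-0.2],[[3,0,0],[0,0,0],-0.2],[[3,0,0],[0,0,0],-0.2],[[3,0,0],[0,0,0],-0.2],[[0,0,2],[0,0,0],-0.2],[[0,0,2],[0,0,0],-0.2],[[0,0,0],[0,0,0],-0.2],[[0,0,0],[0,0,0],-0.2]]'
python3 - <<'E'
from h import *
go(.5024,-.2263,.042,73.8)
E
```

```text
time_s: 44.35
eef_pos: [0.607, -0.2564, 0.2009]
eef_rot: [[-0.849, 0.529, -0.003], [0.529, 0.849, 0.001], [0.003, -0.0, -1.0]]
force: [0.3, -0.3, -0.3]
width: 0.0511
finger_force: 0.0
time_s: 45.35
eef_pos: [0.5017, -0.226, 0.1617]
eef_rot: [[-0.961, 0.278, -0.002], [0.278, 0.961, 0.001], [0.002, 0.0, -1.0]]
force: [0.1, -0.1, 0.7]
width: 0.0511
finger_force: 0.0
t 45.4 p [ 0.5017 -0.226   0.1617] yaw 73.8 j7 1.71 w 0.0511 ff 0.0 tilt [-0.0019  0.0008] | turn 0.0 shift x,y,z cm [-0.07 -0.01 11.97]
```

```bash
python3 -m jog '[[[0,0,1.5],[0,0,0],-0.2],[[0,0,2],[0,0,0],-0.2],[[0,0,2],[0,0,0],-0.2],[[0,0,2],[0,0,0],-0.2],[[0,0,1.5],[0,0,0],-0.2],[[0,0,1],[0,0,0],-0.2],[[0,0,1],[0,0,0],-0.2],[[0,0,0.9],[0,0,0],-0.2],[[0,0,0],[0,0,0],-0.2],[[0,0,0],[0,0,0],-0.2]]'
python3 -m jog '[[[0,0,0],[0,0,0],1],[[0,0,0],[0,0,0],1],[[0,0,0],[0,0,0],1],[[0,0,0],[0,0,0],1],[[0,0,0],[0,0,0],1],[[0,0,0],[0,0,0],1],[[0,0,0],[0,0,0],1],[[0,0,0],[0,0,0],1],[[0,0,0],[0,0,0],1],[[0,0,0],[0,0,0],1]]' 80
python3 - <<'E'
from h import *
go(.5024,-.2263,.042,73.8);s=sensors.observe();print(s['force'],s['wrist_torque'])
E
```

```text
time_s: 46.35
eef_pos: [0.5025, -0.2264, 0.0434]
eef_rot: [[-0.96, 0.278, 0.0], [0.278, 0.96, -0.0], [-0.0, -0.0, -1.0]]
force: [-0.2, 0.6, -0.5]
width: 0.0508
finger_force: 0.0
time_s: 47.35
eef_pos: [0.5025, -0.2272, 0.0442]
eef_rot: [[-0.96, 0.279, 0.001], [0.279, 0.96, -0.001], [-0.001, -0.001, -1.0]]
force: [-0.6, -0.8, 6.4]
width: 0.0197
finger_force: 78.0
t 47.4 p [ 0.5025 -0.2272  0.0442] yaw 73.8 j7 1.74 w 0.0197 ff 78.0 tilt [ 0.001  -0.0011] | turn 0.0 shift x,y,z cm [0.03 0.08 0.22]
[-0.618  -0.7574  6.36  ] [-0.2737  0.312   0.0721]
```

```bash
python3 -m jog '[[[0.5,0,0],[0,0,0],1],[[0.6,0,0],[0,0,0],1],[[0.7,0,0],[0,0,0],1],[[0.7,0,0],[0,0,0],1],[[0.7,0,0],[0,0,0],1],[[0.6,0,0],[0,0,0],1],[[0.5,0,0],[0,0,0],1],[[0.2,0,0],[0,0,0],1],[[0,0,0],[0,0,0],1],[[0,0,0],[0,0,0],1]]'
python3 - <<'E'
from h import *
yaw=np.radians(-16.2);c=np.array([.608,-.257]);X=np.array([np.cos(yaw),np.sin(yaw)]);Y=np.array([-X[1],X[0]])
go(.5024,-.2263,.042,73.8);s=sensors.observe();print(s['force'],"local x",(s['eef_pos'][:2]-c)@X)
s=viewer.capture("scene");t=viewer.capture("top")
for w in(-.085,-.13,-.132):print(proj("scene",np.r_[c+w*X+.02*Y,.024]))
a=cv2.resize(t[180:232,374:412],None,fx=10,fy=10,interpolation=cv2.INTER_CUBIC);a=np.clip(a.astype(int)*2,0,255).astype(np.uint8)
b=cv2.resize(s[236:288,244:284],None,fx=10,fy=10,interpolation=cv2.INTER_CUBIC)
cv2.imwrite("pics/c10.png",np.hstack([a,b]))
E
```

```text
time_s: 48.35
eef_pos: [0.465, -0.2167, 0.0443]
eef_rot: [[-0.96, 0.279, 0.012], [0.279, 0.96, -0.006], [-0.013, -0.002, -1.0]]
force: [7.4, -4.6, -2.9]
width: 0.0196
finger_force: 78.3
t 48.4 p [ 0.465  -0.2167  0.0443] yaw 73.8 j7 1.75 w 0.0196 ff 78.3 tilt [ 0.012  -0.0057] | turn 0.0 shift x,y,z cm [-3.86  0.12  0.23]
[ 7.4404 -4.6132 -2.9007] local x -0.14855132516777797
[272.696  266.4899]
[266.017  255.4433]
[265.7263 254.9626]
```

View pics/c10.png

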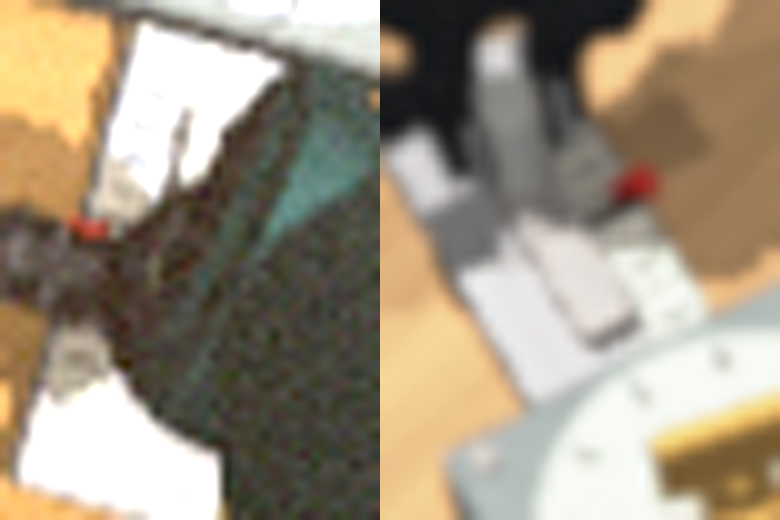

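The pointer, at about (600,213), is still roughly 5 mm short of the rider at (637,186). The measured travel of 39 mm agrees. Pulling a little further.

```bash
python3 -m jog '[[[0.3,0,0],[0,0,0],1],[[0.2,0,0],[0,0,0],1],[[0,0,0],[0,0,0],1],[[0,0,0],[0,0,0],1],[[0,0,0],[0,0,0],1],[[0,0,0],[0,0,0],1],[[0,0,0],[0,0,0],1],[[0,0,0],[0,0,0],1],[[0,0,0],[0,0,0],1],[[0,0,0],[0,0,0],1]]'
python3 - <<'E'
from h import *
yaw=np.radians(-16.2);c=np.array([.608,-.257]);X=np.array([np.cos(yaw),np.sin(yaw)])
s=sensors.observe();p=s['eef_pos']+.015*-s['eef_rot'][:,2];print(s['eef_pos'],s['force'],"local x",(p[:2]-c)@X,s['eef_rot'][:2,2])
E
```

```text
time_s: 49.45
eef_pos: [0.4608, -0.2155, 0.0443]
eef_rot: [[-0.96, 0.279, 0.013], [0.279, 0.96, -0.006], [-0.014, -0.002, -1.0]]
force: [7.4, -5.3, -2.7]
width: 0.0194
finger_force: 78.3
[ 0.4608 -0.2155  0.0443] [ 7.4312 -5.2533 -2.7498] local x -0.15317469037081027 [ 0.0129 -0.006 ]
```

```bash
python3 -m jog '[[[0.1,0,0],[0,0,0],1],[[0.1,0,0],[0,0,0],1],[[0,0,0],[0,0,0],1],[[0,0,0],[0,0,0],1],[[0,0,0],[0,0,0],1],[[0,0,0],[0,0,0],1],[[0,0,0],[0,0,0],1],[[0,0,0],[0,0,0],1],[[0,0,0],[0,0,0],1],[[0,0,0],[0,0,0],1]]'
python3 - <<'E'
from h import *
yaw=np.radians(-16.2);c=np.array([.608,-.257]);X=np.array([np.cos(yaw),np.sin(yaw)])
s=sensors.observe();p=s['eef_pos']+.015*-s['eef_rot'][:,2];print(s['force'],"local x",(p[:2]-c)@X)
im=viewer.capture("scene")
b=cv2.resize(im[236:288,244:284],None,fx=10,fy=10,interpolation=cv2.INTER_CUBIC)
cv2.imwrite("pics/c11.png",np.clip(b.astype(int)*1.6,0,255).astype(np.uint8))
E
```

```text
time_s: 50.45
eef_pos: [0.459, -0.215, 0.0443]
eef_rot: [[-0.96, 0.279, 0.013], [0.279, 0.96, -0.006], [-0.014, -0.002, -1.0]]
force: [7.2, -5.8, -3.2]
width: 0.0199
finger_force: 78.3
[ 7.159  -5.8343 -3.22  ] local x -0.15500906932390296
```

View pics/c11.png

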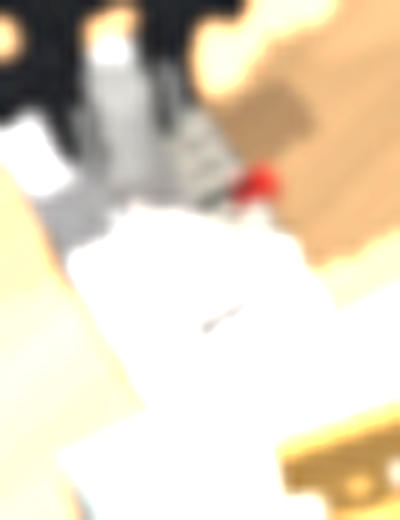

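The black pointer line, (205,205) to (235,190), now runs into the rider at (257,184). The measured travel is 45.4 mm against the 45 mm target. I hold for four seconds, then release.

```bash
python3 -m jog '[[[0,0,0],[0,0,0],1],[[0,0,0],[0,0,0],1],[[0,0,0],[0,0,0],1],[[0,0,0],[0,0,0],1],[[0,0,0],[0,0,0],1],[[0,0,0],[0,0,0],1],[[0,0,0],[0,0,0],1],[[0,0,0],[0,0,0],1],[[0,0,0],[0,0,0],1],[[0,0,0],[0,0,0],1]]'
python3 -m jog '[[[0,0,0],[0,0,0],1],[[0,0,0],[0,0,0],1],[[0,0,0],[0,0,0],1],[[0,0,0],[0,0,0],1],[[0,0,0],[0,0,0],1],[[0,0,0],[0,0,0],1],[[0,0,0],[0,0,0],1],[[0,0,0],[0,0,0],1],[[0,0,0],[0,0,0],1],[[0,0,0],[0,0,0],1]]'
python3 -m jog '[[[0,0,0],[0,0,0],1],[[0,0,0],[0,0,0],1],[[0,0,0],[0,0,0],1],[[0,0,0],[0,0,0],1],[[0,0,0],[0,0,0],1],[[0,0,0],[0,0,0],1],[[0,0,0],[0,0,0],1],[[0,0,0],[0,0,0],1],[[0,0,0],[0,0,0],1],[[0,0,0],[0,0,0],1]]'
python3 -m jog '[[[0,0,0],[0,0,0],1],[[0,0,0],[0,0,0],1],[[0,0,0],[0,0,0],1],[[0,0,0],[0,0,0],1],[[0,0,0],[0,0,0],1],[[0,0,0],[0,0,0],1],[[0,0,0],[0,0,0],1],[[0,0,0],[0,0,0],1],[[0,0,0],[0,0,0],1],[[0,0,0],[0,0,0],1]]'
python3 -c "
from h import *
yaw=np.radians(-16.2);c=np.array([.608,-.257]);X=np.array([np.cos(yaw),np.sin(yaw)])
s=sensors.observe();p=s['eef_pos']+.015*-s['eef_rot'][:,2];print(s['time_s'],s['force'],'local x',(p[:2]-c)@X)"
```

```text
time_s: 51.5
eef_pos: [0.459, -0.2151, 0.0442]
eef_rot: [[-0.96, 0.279, 0.013], [0.279, 0.96, -0.006], [-0.014, -0.002, -1.0]]
force: [8.1, -5.1, -2.8]
width: 0.0197
finger_force: 78.3
time_s: 52.5
eef_pos: [0.459, -0.2151, 0.0443]
eef_rot: [[-0.96, 0.279, 0.013], [0.279, 0.96, -0.006], [-0.014, -0.002, -1.0]]
force: [7.7, -4.9, -3.0]
width: 0.0195
finger_force: 78.3
time_s: 53.5
eef_pos: [0.459, -0.2151, 0.0443]
eef_rot: [[-0.96, 0.279, 0.013], [0.279, 0.96, -0.006], [-0.014, -0.002, -1.0]]
force: [7.5, -5.0, -2.3]
width: 0.02
finger_force: 78.3
time_s: 54.5
eef_pos: [0.4591, -0.215, 0.0443]
eef_rot: [[-0.96, 0.279, 0.013], [0.279, 0.96, -0.006], [-0.014, -0.002, -1.0]]
force: [7.4, -5.5, -3.6]
width: 0.0201
finger_force: 78.3
54.5 [ 7.4403 -5.4954 -3.5906] local x -0.15495422737188677
```

```bash
python3 -m jog '[[[0,0,0],[0,0,0],-0.2],[[0,0,0],[0,0,0],-0.2],[[0,0,0],[0,0,0],-0.2],[[0,0,0],[0,0,0],-0.2],[[0,0,-1],[0,0,0],-0.2],[[0,0,-3],[0,0,0],-0.2],[[0,0,-4],[0,0,0],-0.2],[[0,0,-4],[0,0,0],-0.2],[[0,0,-4],[0,0,0],-0.2],[[0,0,0],[0,0,0],-0.2]]'
python3 -m jog '[[[0,3,0],[0,0,0],-0.2],[[0,4,0],[0,0,0],-0.2],[[0,4,0],[0,0,0],-0.2],[[0,4,0],[0,0,0],-0.2],[[0,4,0],[0,0,0],-0.2],[[0,3,0],[0,0,0],-0.2],[[0,0,0],[0,0,0],-0.2],[[0,0,0],[0,0,0],-0.2],[[0,0,0],[0,0,0],-0.2],[[0,0,0],[0,0,0],-0.2]]'
python3 - <<'E'
from h import *
im=viewer.capture("scene");cv2.imwrite("pics/c12.png",cv2.resize(im[140:330,190:440],(780,593),interpolation=cv2.INTER_CUBIC))
E
```

```text
time_s: 55.5
eef_pos: [0.4554, -0.2132, 0.2089]
eef_rot: [[-0.96, 0.279, 0.011], [0.279, 0.96, -0.004], [-0.011, -0.001, -1.0]]
force: [0.8, -1.1, -0.3]
width: 0.0511
finger_force: 0.0
time_s: 56.5
eef_pos: [0.5129, -0.0023, 0.2032]
eef_rot: [[-0.96, 0.281, -0.001], [0.281, 0.96, -0.001], [0.001, -0.001, -1.0]]
force: [0.3, -0.2, 1.0]
width: 0.0515
finger_force: 0.0
```

View pics/c12.png

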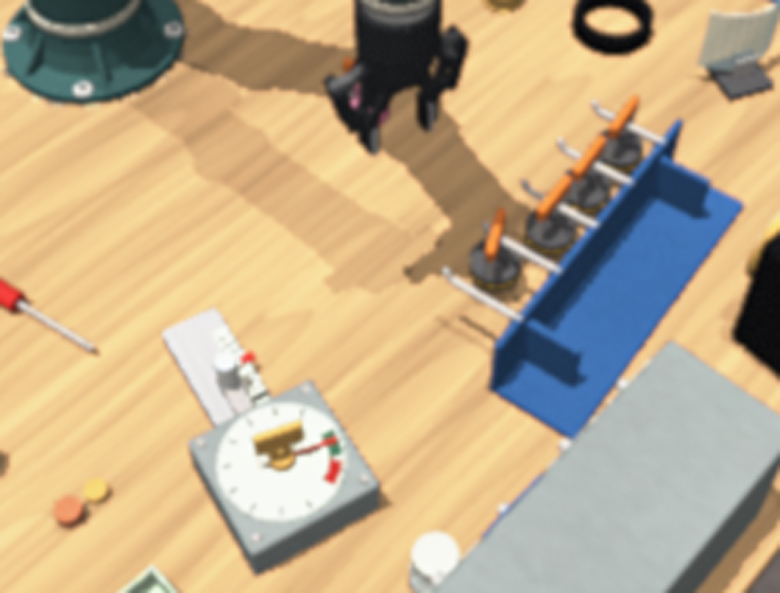

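Three weights still hang, the key is in the green and the gauge is home. But the nearest weight, with its bar at (497,235), has been knocked: it has moved outward and turned. I triangulate it to find out whether it still hangs.

Run:
```python
from h import *
for k in range(2):
    t=viewer.capture("top");s=viewer.capture("scene")
    if k==0: cv2.imwrite("pics/t13.png",t);cv2.imwrite("pics/s13.png",s)
for n,im,roi,thr in(("top",t,(200,120,350,230),(5,150,60)),("scene",s,(330,165,405,240),(5,150,60))):
    m=mask(im,thr,(17,255,255),roi)
    for c,ar,d in blobs(m,10):
        e=plane(n,*(c+5*np.array(d)),.09)-plane(n,*c,.09)
        print(n,c,ar,"z.070",plane(n,*c,.07)[:2],"z.095",plane(n,*c,.095)[:2],"bar",np.degrees(np.arctan2(e[1],e[0])))
# dark disc near it
m=mask(s,(0,0,0),(180,90,110),(335,210,365,240))
for c,ar,d in blobs(m,10):print("disc scene",c,ar,"z.012",plane("scene",*c,.012)[:2],"z.037",plane("scene",*c,.037)[:2])
print("hook4 dir: tip",proj("scene",[.587,.047,.09]),proj("top",[.587,.047,.09]),"base",proj("scene",[.67,.056,.085]),proj("top",[.67,.056,.085]))
```

```text
top [270.5714 157.6   ] 35 z.070 [0.6148 0.1261] z.095 [0.6112 0.1234] bar -89.33657064206338
top [276.0909 154.5455] 11 z.070 [0.6234 0.1105] z.095 [0.6197 0.1081] bar -80.83995757473843
top [247.9  159.22] 50 z.070 [0.6101 0.1902] z.095 [0.6066 0.1863] bar -84.60875976596785
top [305.6154 157.2308] 13 z.070 [0.6159 0.0271] z.095 [0.6122 0.0263] bar -83.32999998776899
top [220.2041 162.8367] 49 z.070 [0.5998 0.2685] z.095 [0.5965 0.2631] bar -83.98445372240631
top [282.8571 197.    ] 14 z.070 [0.5034 0.0907] z.095 [0.5019 0.0887] bar -155.19879821055042
top [264.8571 201.9286] 14 z.070 [0.4894 0.1413] z.095 [0.4882 0.1383] bar -158.05470992171092
top [260.3889 225.3889] 18 z.070 [0.4236 0.1533] z.095 [0.4236 0.1501] bar -163.92957264063685
scene [389.4167 176.8333] 48 z.070 [0.5879 0.281 ] z.095 [0.5995 0.2596] bar 101.46208157730416
scene [372.2564 196.9316] 117 z.070 [0.6009 0.1699] z.095 [0.6122 0.1513] bar 96.39007668041191
scene [348.322  214.7797] 59 z.070 [0.5916 0.0601] z.095 [0.6031 0.0442] bar 118.40036235426878
disc scene [361.6667 214.    ] 45 z.012 [0.5952 0.13  ] z.037 [0.606  0.1133]
disc scene [348.3286 224.8071] 140 z.012 [0.5916 0.0654] z.037 [0.6026 0.0502]
hook4 dir: tip [344.8399 212.4481] [298.1922 166.5222] base [367.5166 226.4347] [295.178 137.206]
```

```bash
python3 -m jog '[[[2,0,-1],[0,0,0],-0.2],[[2,-2,-2],[0,0,0],-0.2],[[1,-3,-2],[0,0,0],-0.2],[[0,-3,0],[0,0,0],-0.2],[[0,-3,0],[0,0,0],-0.2],[[0,-3,0],[0,0,0],-0.2],[[0,0,0],[0,0,0],-0.2],[[0,0,0],[0,0,0],-0.2],[[0,0,0],[0,0,0],-0.2],[[0,0,0],[0,0,0],-0.2]]'
python3 - <<'E'
from h import *
t=viewer.capture("top");s=viewer.capture("scene");T=[];S=[]
for n,im,roi in(("top",t,(200,120,350,180)),("scene",s,(330,165,405,240))):
    for c,ar,d in blobs(cv2.morphologyEx(mask(im,(5,150,60),(17,255,255),roi),cv2.MORPH_CLOSE,np.ones((3,3))),10):
        e=plane(n,*(c+5*np.array(d)),.095)-plane(n,*c,.095);print(n,c,ar,plane(n,*c,.095)[:2],"bar",np.degrees(np.arctan2(e[1],e[0])))
        (T if n=="top" else S).append(c)
a=max(T,key=lambda c:c[0]);b=min(S,key=lambda c:c[0]);print("tri w4",tri(a,b))
a=min(T,key=lambda c:c[0]);b=max(S,key=lambda c:c[0]);print("tri w1",tri(a,b))
E
```

```text
time_s: 57.75
eef_pos: [0.427, -0.1199, 0.2533]
eef_rot: [[-0.961, 0.276, 0.0], [0.276, 0.961, 0.0], [0.0, 0.0, -1.0]]
force: [-0.0, 0.2, -1.1]
width: 0.0511
finger_force: 0.0
top [271.3261 156.6739] 92 [0.6137 0.1213] bar -84.71680001671918
top [247.3913 159.2391] 92 [0.6066 0.1877] bar -83.9973939451744
top [299.2093 161.2674] 86 [0.601 0.044] bar -62.909908614523545
top [220.8632 162.4947] 95 [0.5975 0.2612] bar -80.06375537596436
scene [389.24 177.02] 50 [0.5996 0.2585] bar 100.94688800230243
scene [372.4825 196.7105] 114 [0.6122 0.1525] bar 96.53904922548574
scene [348.4615 214.8846] 52 [0.6037 0.0441] bar 118.91818372443385
tri w4 [0.602  0.0448 0.0927]
tri w1 [0.5979 0.262  0.0911]
```

The knocked weight hangs at the same height as the others (bar at z = 93 mm against 91 mm) and it is not moving. The key and gauge are right, so I hand the job in.

```bash
python3 -c "
from plant import arm
print(arm.sign_off())"
```

```text
the job is handed in; nothing more can be done
None
```

The job is handed in, with no verdict returned: all four orange-handled weights hang on hooks 1–4 (the one on hook 4 was knocked askew but still hangs), the key pointer stands mid-green, and the gauge was held on the rider for over four seconds before springing back home.

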